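# Load coral settlement plates into the side-view scope's carriage

### The job

Unlock the clamp lever, slide the carriage so that its pointer lines up with the loading flag and lock it there; then stand every footed plate on the bench upright and fully home in a slot of the carriage, one to a slot. When all are in, unlock the clamp, slide the carriage until its pointer lines up with the scope's index and lock the clamp again. Do not knock over the beakers, the wash bottle or the jar, and put back any plate that gets knocked out of place.

Things in the scene. Friction and masses are not known exactly. Their poses are not given: they have to be found in the camera images.
- plate1: settlement plate, one of 2 to 4 alike (None if absent): white blade 8 mm thick (x), 40 mm wide (y), upright on a steel foot 28 (x) by 40 (y) by 16 mm high; 60 mm high in all, 0.15 kg. Grip the bare blade, 16 to 60 mm above the underside. Origin: centre of the underside; z up; half a turn about z is the same. Starts upright on the bench before the rail, faces roughly left and right
- plate2: settlement plate, one of 2 to 4 alike (None if absent): white blade 8 mm thick (x), 40 mm wide (y), upright on a steel foot 28 (x) by 40 (y) by 16 mm high; 60 mm high in all, 0.15 kg. Grip the bare blade, 16 to 60 mm above the underside. Origin: centre of the underside; z up; half a turn about z is the same. Starts upright on the bench before the rail, faces roughly left and right
- plate3: settlement plate, one of 2 to 4 alike (None if absent): white blade 8 mm thick (x), 40 mm wide (y), upright on a steel foot 28 (x) by 40 (y) by 16 mm high; 60 mm high in all, 0.15 kg. Grip the bare blade, 16 to 60 mm above the underside. Origin: centre of the underside; z up; half a turn about z is the same. Starts upright on the bench before the rail, faces roughly left and right
- plate4: settlement plate, one of 2 to 4 alike (None if absent): white blade 8 mm thick (x), 40 mm wide (y), upright on a steel foot 28 (x) by 40 (y) by 16 mm high; 60 mm high in all, 0.15 kg. Grip the bare blade, 16 to 60 mm above the underside. Origin: centre of the underside; z up; half a turn about z is the same. Starts upright on the bench before the rail, faces roughly left and right
- rail: rail fixed on the bench, 540 mm long (its y), 70 mm wide, 20 mm high; origin: centre of the underside; x points away from the robot, y to its left. The grey carriage on it is 66 mm wide and 312 mm long, deck top 47 mm above the bench, with the pull post at its -y end, the clamp lever at its +y end and four slots between
- carriage (a joint): position of the carriage along the rail, m, growing along the rail's +y (the robot's left), -0.1 to 0.1. It slides with about 6 N of friction and stays where left, when the clamp is unlocked; below about 0.25 rad of clamp it is jammed: do not force it
- clamp (a joint): clamp lever on an upright axis (clamp_axis): 0 = locked (arm points to the robot, rail -x; below 0.15 counts), 1.5 = unlocked (arm swung clockwise seen from above, to the left, points along rail +y; above 1.2 counts). Stops at 0 and 1.5, stays where left; takes 2 to 3 N at the post
- clamp_post (a point): centre of the top of the lever's upright black round post, 14 mm diameter, 60 mm from the lever's axis (a sleeve that spins freely, so the fingers need not turn with the lever); the free post reaches 40 mm down from this point to the horizontal arm, top 101 mm above the bench
- clamp_axis (a point): point on the lever's upright pivot axis, on top of its hub, 63 mm above the bench; it travels with the carriage
- pull_post (a point): centre of the top of the upright steel round post, 16 mm diameter, 99 mm above the bench, that stands 54 mm free above its collar at the carriage's -y (right) end: hold or push it to slide the carriage
- pointer (a point): tip of the white pointer at the middle of the carriage's near side, on a dark plate 40 mm above the bench, continued by a white line on the deck between slots 2 and 3; travels with the carriage
- slot1 (a point): centre of the floor of slot 1 of 4 in the carriage, counted from the rail's -y (right) end, 52 mm apart: pocket 31 mm (rail x) by 43 mm (rail y), 16 mm deep, mouth 47 and floor 31 mm above the bench. A foot has 1.5 mm play each side; blade faces to and from the robot. A seated plate has its origin here
- slot2 (a point): centre of the floor of slot 2 of 4 in the carriage, counted from the rail's -y (right) end, 52 mm apart: pocket 31 mm (rail x) by 43 mm (rail y), 16 mm deep, mouth 47 and floor 31 mm above the bench. A foot has 1.5 mm play each side; blade faces to and from the robot. A seated plate has its origin here
- slot3 (a point): centre of the floor of slot 3 of 4 in the carriage, counted from the rail's -y (right) end, 52 mm apart: pocket 31 mm (rail x) by 43 mm (rail y), 16 mm deep, mouth 47 and floor 31 mm above the bench. A foot has 1.5 mm play each side; blade faces to and from the robot. A seated plate has its origin here
- slot4 (a point): centre of the floor of slot 4 of 4 in the carriage, counted from the rail's -y (right) end, 52 mm apart: pocket 31 mm (rail x) by 43 mm (rail y), 16 mm deep, mouth 47 and floor 31 mm above the bench. A foot has 1.5 mm play each side; blade faces to and from the robot. A seated plate has its origin here
- load_flag: loading flag: fixed round steel stud, 28 mm high, with a white line on top, at the near side of the rail's left (+y) part, 62 mm from its centre line; origin on the bench at the rail's centre line, axes as the rail's. The pointer is lined up when its y in this frame is 0 (within 5 mm)
- scope: side-view scope: white horizontal tube (axis 72 mm high, top 102 mm) beyond the rail, lens 88 mm from the rail's centre line, and its index, a fixed square stud with a white line at the rail's near side; right (-y) part. Origin on the bench at the rail's centre line, axes as the rail's. The pointer is lined up when its y in this frame is 0 (within 5 mm)
- beaker: glass beaker, 84 mm diameter, 110 mm high, bystander; origin: underside
- beaker_small: small glass beaker, 54 mm diameter, 65 mm high, bystander; origin: underside
- wash_bottle: white wash bottle, 64 mm diameter, 160 mm high, bystander; origin: underside
- sample_jar: amber jar, 56 mm diameter, 60 mm high, bystander; origin: underside
- dish: flat clear closed dish, 60 mm diameter, 12 mm high, lying in front of the rail among the plates, bystander; origin: underside
Things that resemble listed ones, but are neither listed nor needed, are in the scene too. What is shaped like the plate3 but purple or turquoise is not meant.

How it is judged:
By the outcome, as a careful person would: the job done as asked, in the order asked, and still so for the second after the job is handed in, with the robot touching nothing.
Of plate1, plate2, plate3, plate4 only 2 to 4 are there at a start; the rules pass over those that are not, and their reading is None.
At some moment in a run one of plate1, plate2, plate3, plate4 may be knocked a few centimetres aside while the robot is not near it.
It also fails if it takes over 210 s, if anything falls off the work surface, if the arm or the gripper's body presses on something with over 40 N, if the wrist force passes 120 N, or if a joint passes its speed limit or range.

### The arm

A 6-joint arm with a two-finger parallel gripper is mounted at the origin on the work surface. World frame = base frame: x ahead of the robot, y to its left, z up, the work surface at z = 0. Lengths are in mm, angles in rad, forces in N, time in s.
With the tool pointing down it reaches from about 350 to 975 mm from the base axis. Payload 7.1 kg.
Tool frame: the origin (TCP) lies at the very end of the fingers, on their centre line; the grasp point (between the pads) lies 19 mm behind it; z points along the fingers, y is the direction in which the jaws open and shut (so a half turn about z gives the same grasp; the last joint's range is limited). The gripper opens to 88 mm and grips with 3 to 60 N. Pads are 20 mm wide; open, the fingers measure 115 mm over their backs; the gripper's body (75 mm by 178 mm) begins 61 mm behind the grasp point.
Start: joints at [-1.245, 0.423, 1.63, -0, 1.089, -0.019], TCP at [211.272, -588.191, 222.675] pointing down, gripper open.
Joint ranges: [-3, 3], [-0.9, 2.11], [0.09, 2.58], [-1.31, 4.45], [0.11, 2.69], [-2.54, 2.54]. Speed limits (rad/s): [2.39, 2.39, 3.01, 3.14, 3.14, 3.14].

### API

Orientations are given as a rotation vector (axis times angle).
In Python, from workcell import monitor, vision, order, find_in, regions_of, place_of gives the robot as it stands. The module is installed in compiled form; this text tells all that it offers.
- The arm moves only by the tool carry_out, never from a script. Its argument "targets" is a list of rows, each a list of 3 entries, a list of its own where there are three numbers: the turn, a rotation vector about the world's x, y, z in degrees, then the shift along the world's x, y, z in mm, then the finger opening in mm, from 0 to 87.8. In form: [[[rx, ry, rz], [x, y, z], hand], ...]. A call has 1 to 10 rows; each row is the pose to reach, as a shift and turn from the pose commanded when the call began; what a row does not reach only later rows make up. A row lasts 1/12 s, in which the tool goes at most 41.7 mm and 7.16 degrees, less where a joint would pass 70% of its speed; a pose out of reach is approached as far as the arm can. A call with a gripper value outside its range is refused whole. The fingers move at their own pace and stop on an object; the grip force is fixed at half the most. Time passes only in rows, so rows that repeat a pose let the fingers close. It gives the time, the measured TCP pose, the force and the opening at its end, in the units of the state.
- monitor.get_obs(): the state, without advancing time (a new reading comes with each control period).
- vision.get_image(name): name is "scene" or "top" or "wrist"; returns the picture (420x560x3 uint8, red, green, blue); there is no depth.
- vision.camera_model(name): a dict with "K" (3x3 intrinsics, pixels), "rvec" (rotation vector, rad) and "tvec" (3), from world to camera coordinates, as OpenCV has them. Camera axes: x right, y down, z forward; pixel columns grow to the right and rows downward; lengths in mm; the calibration is good to about 2 mm. A picture is of the moment at which its call begins: read the wrist's pose just before it. camera_model takes no time and is no camera call; for the wrist camera it gives the pose at the moment of the call.
- order.close_job(): hands the job in, once; it reports no verdict.
Trained networks look in the newest picture that a camera, given by its name, has taken for a name from the list of things; names that differ only in an ending like _2 or _b are one class to them, and where a whole thing is asked for, a point or a joint stands for the part that bears it (a point fixed in the world has none). Each returns a list of dicts, best first, with "confidence" (0 to 1); they miss things now and then, are a little off and sometimes report something else, mostly with a low value. They report only what shows in the picture. A call takes as long as a camera call. They do not tell look-alikes from the thing itself.
- find_in(query, camera): "point" ([x, y, z] in mm, in the coordinates of the camera as it stood for that picture, good to about 4 mm: the middle of the surface that is visible of it).
- regions_of(query, camera): "mask" (420x560 bool, what is visible of it).
- place_of(query, camera): "point" ([x, y, z] in mm, in the coordinates of the camera as it stood for that picture, good to about 4 mm: a listed point, or the origin of a listed thing).
The state is a dict: "t": time; "qpos": joint angles; "qvel": joint speeds; "joint_torque": joint torques, N m; "ee_pos": TCP position; "orientation": TCP orientation; "ft_force": force on the tool from outside, world axes, zero at the start; "moment": the same for the moment, N m; "width": finger opening in mm.
Only numpy, scipy, OpenCV 4.12 (cv2) and the standard library are available. Lean on these libraries where they do the work, as an engineer would, in place of code of your own. Each camera call takes 0.05 s, during which the arm holds its last target.

## Working session

There is one attempt and no reset: what is moved stays moved. The work goes in short steps, Python scripts to look and compute and a tool call to move; the robot and the scene stay as the last step left them, time stands still between calls to the robot, and variables do not carry over. Pictures are saved under pics/ and viewed, and the job is handed in when it is done.

Besides the shell and the picture viewer there is one more tool, called after "Emit:" in YAML: its name, and indented under it one key for each argument. carry_out: Moves the arm, as the interface text tells. Its arguments: {"type":"object","properties":{"targets":{"type":"array","items":{"type":"array"}}},"required":["targets"]}

```bash
mkdir -p pics
python3 - <<'E'
from workcell import monitor, vision
import cv2
print(monitor.get_obs())
for n in ("scene","top","wrist"):
    im=vision.get_image(n); cv2.imwrite(f"pics/{n}0.png",im[:,:,::-1])
    print(n,vision.camera_model(n))
E
```

```text
{'t': 0.0, 'qpos': array([-1.24499951e+00,  4.23845639e-01,  1.63071216e+00, -4.41052820e-06,
        1.08862356e+00, -1.89875982e-02]), 'qvel': array([0.00017389, 0.00149854, 0.00058741, 0.00177925, 0.00065565,
       0.00216831]), 'joint_torque': array([ 9.30948408e-04, -5.44626367e+01, -2.73671436e+01,  6.43239263e-02,
        2.26484664e-02, -1.25785286e-04]), 'ee_pos': array([ 211.09057204, -587.65652673,  221.89001413]), 'orientation': array([-3.09347878e+00, -5.38641440e-01,  3.87197058e-04]), 'ft_force': array([-0.5011701 ,  0.11564675, -0.29423638]), 'moment': array([ 0.06055248, -0.00663658, -0.03580535]), 'width': 87.85923768710269}
scene {'K': array([[435.71021894,   0.        , 278.04026268],
       [  0.        , 435.71021894, 210.09603905],
       [  0.        ,   0.        ,   1.        ]]), 'rvec': array([ 1.58195235,  2.03718805, -0.77281952]), 'tvec': array([ 120.57860162, -275.19810559, 1505.34508096])}
top {'K': array([[399.93874736,   0.        , 276.54939437],
       [  0.        , 399.93874736, 208.34442246],
       [  0.        ,   0.        ,   1.        ]]), 'rvec': array([ 2.19083674, -2.14012188,  0.13110928]), 'tvec': array([ -29.90249605,  501.56797186, 1388.00664436])}
wrist {'K': array([[305.00013728,   0.        , 275.56121303],
       [  0.        , 305.00013728, 205.81101947],
       [  0.        ,   0.        ,   1.        ]]), 'rvec': array([-2.36922634,  1.668575  ,  0.23943482]), 'tvec': array([-623.92652827,  -33.51762815,  390.17012017])}
```

View pics/scene0.png

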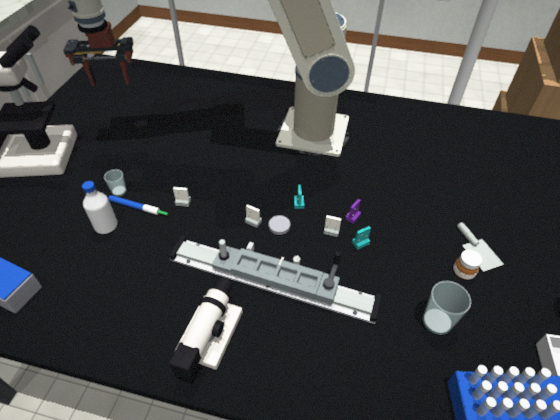

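View pics/top0.png

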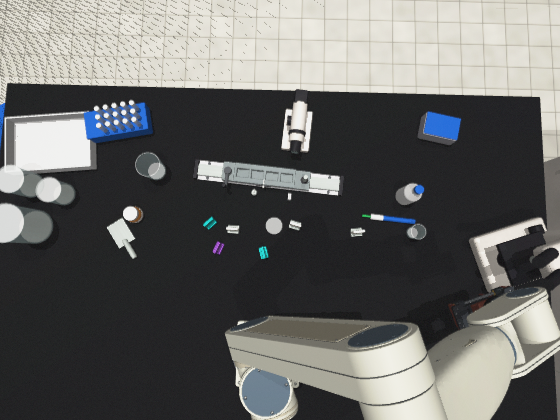

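View pics/wrist0.png

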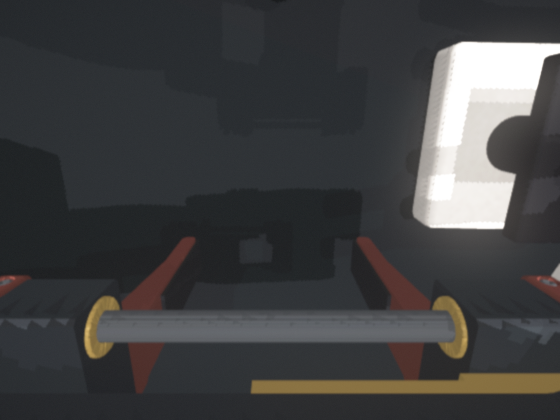

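```bash
cat > h.py <<'E'
from workcell import monitor, vision, order, find_in, regions_of, place_of
import numpy as np, cv2
from scipy.spatial.transform import Rotation as R
def cam(n):
    m=vision.camera_model(n); return m["K"],R.from_rotvec(np.ravel(m["rvec"])).as_matrix(),np.ravel(m["tvec"])
def w(p,c): K,Rm,t=c; return Rm.T@(np.array(p)-t)
def px(P,c): K,Rm,t=c; q=K@(Rm@np.array(P,float)+t); return q[:2]/q[2]
def ray(uv,c,z):
    K,Rm,t=c; d=Rm.T@np.linalg.inv(K)@np.array([uv[0],uv[1],1.]); o=-Rm.T@t
    return o+d*(z-o[2])/d[2]
def tri(obs):
    A=[];b=[]
    for uv,c in obs:
        K,Rm,t=c; d=Rm.T@np.linalg.inv(K)@np.array([uv[0],uv[1],1.]); d/=np.linalg.norm(d); o=-Rm.T@t
        M=np.eye(3)-np.outer(d,d);A.append(M);b.append(M@o)
    return np.linalg.lstsq(np.vstack(A),np.hstack(b),rcond=None)[0]
np.set_printoptions(precision=1,suppress=True)
def snap(n,f,crop=None,s=1):
    c=cam(n); im=vision.get_image(n)[:,:,::-1]
    if crop: x0,x1,y0,y1=crop; im=im[y0:y1,x0:x1]
    if s!=1: im=cv2.resize(im,None,fx=s,fy=s,interpolation=cv2.INTER_CUBIC)
    cv2.imwrite(f"pics/{f}.png",im); return c
E
python3 - <<'E'
from h import *
for n in ("top","scene"):
    vision.get_image(n);c=cam(n)
    for q in ("plate1","rail","clamp_post","clamp_axis","pull_post","pointer","slot1","slot2","slot3","slot4","load_flag","scope","beaker","beaker_small","wash_bottle","sample_jar","dish"):
        for r in place_of(q,n)[:6]:
            if r["confidence"]>.3: print(n,q,round(r["confidence"],2),w(r["point"],c),px(w(r["point"],c),c))
print(monitor.get_obs()["t"])
E
```

```text
top plate1 0.68 [449.  -84.2   1.2] [294.5 224.3]
top plate1 0.66 [449.3 214.7   0.8] [211.4 222.3]
top plate1 0.62 [425.8 136.5   1.3] [232.9 229.3]
top plate1 0.55 [359.7 188.3  -0.9] [217.8 247.5]
top plate1 0.53 [ 428.2 -302.8   -1.9] [355.  231.6]
top rail 0.71 [614.9  18.    0.4] [267.3 178.3]
top clamp_post 0.46 [569.9 166.1  96.7] [222.8 184.9]
top pull_post 0.68 [ 608.6 -115.6  100. ] [306.1 175.5]
top pointer 0.67 [576.2  34.2  37.2] [262.3 186.9]
top slot1 0.98 [619.6   1.9  26.8] [271.7 175.7]
top slot1 0.89 [617.8  54.3  31.5] [257.  175.6]
top slot1 0.78 [608.8 -49.7  30.7] [286.1 178.8]
top slot1 0.73 [621.4 105.   31.6] [242.8 174.2]
top slot2 0.98 [619.6   1.9  26.8] [271.7 175.7]
top slot2 0.89 [617.8  54.3  31.5] [257.  175.6]
top slot2 0.78 [608.8 -49.7  30.7] [286.1 178.8]
top slot2 0.73 [621.4 105.   31.6] [242.8 174.2]
top slot3 0.98 [619.6   1.9  26.8] [271.7 175.7]
top slot3 0.89 [617.8  54.3  31.5] [257.  175.6]
top slot3 0.78 [608.8 -49.7  30.7] [286.1 178.8]
top slot3 0.73 [621.4 105.   31.6] [242.8 174.2]
top slot4 0.98 [619.6   1.9  26.8] [271.7 175.7]
t
[... 1564 characters left out ...]

scene slot3 0.79 [613.2 -51.9  26.1] [246.4 265.5]
scene slot4 0.9 [617.2   3.6  30.1] [267.3 270.5]
scene slot4 0.85 [626.6 110.6  26.3] [308.7 283.7]
scene slot4 0.8 [622.2  53.8  29.2] [286.5 276.6]
scene slot4 0.79 [613.2 -51.9  26.1] [246.4 265.5]
scene scope 0.72 [612.3 -66.9   1. ] [241.4 269.6]
scene scope 0.55 [ 426.3 -303.4   -4.5] [183.4 202.6]
scene beaker 0.65 [630.2 422.7  -2. ] [437.  319.7]
scene beaker_small 0.85 [ 428.3 -507.3   -3.9] [119.7 190.5]
scene beaker_small 0.69 [613.3 -49.2  27.3] [247.4 265.5]
scene wash_bottle 0.82 [ 564.8 -480.8    0.1] [104.5 225. ]
scene sample_jar 0.71 [472.5 485.2   0.2] [462.7 270.6]
scene dish 0.61 [442.7 -10.9  -4.2] [278.6 226. ]
1.95
```

Run:
```python
from h import *
snap("top","t1",(190,430,150,270),3.3)
snap("scene","s1",(160,400,170,330),3.3)
```

```text
(no output)
```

View pics/t1.png

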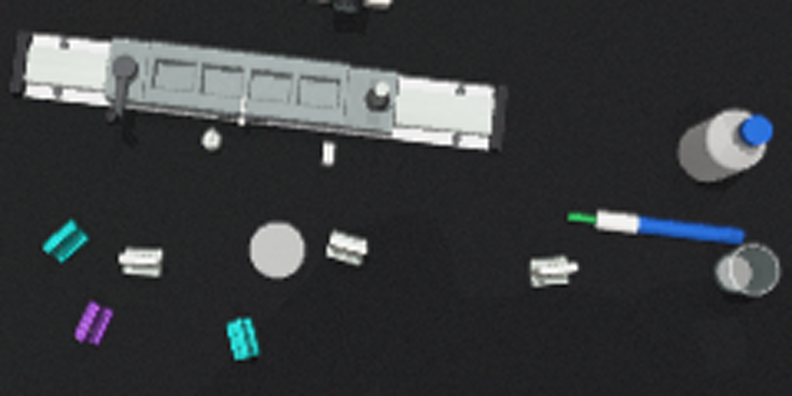

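View pics/s1.png

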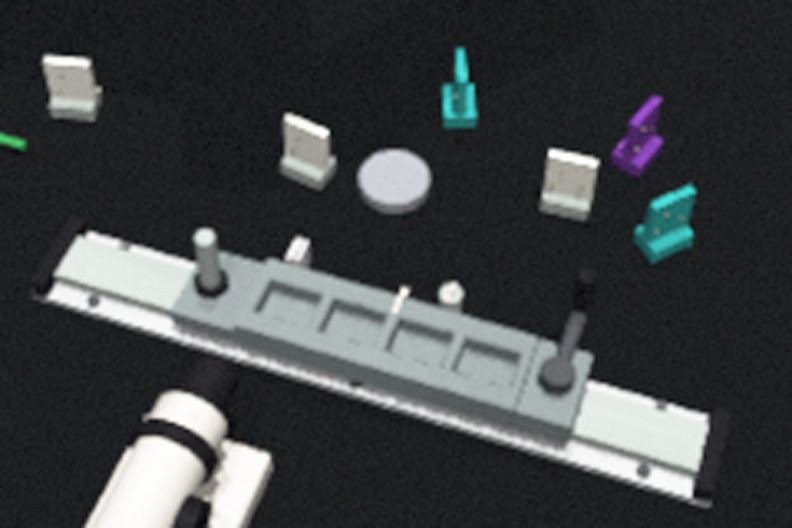

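Run:
```python
from h import *
c=cam("wrist");K,Rm,t=c
o=monitor.get_obs();T=R.from_rotvec(o["orientation"]).as_matrix()
print("cam in tool",T.T@(-Rm.T@t-o["ee_pos"]),"fwd",T.T@Rm[2],"right",T.T@Rm[0]); print(T)
a=cam("top");b=cam("scene")
z=lambda p,c:np.array(p,float)
f=lambda u,v,x0,y0:np.array([u/3.3+x0-.35,v/3.3+y0-.35])
for n,tp,sp in [("pointer",(241,115),(400,292)),("flag",(211,138),(452,288)),("index",(328,148),(301,243)),("pull",(381,88),(205,233)),("clamp",(113,117),(587,276))]:
    print(n,tri([(f(*tp,190,150),a),(f(*sp,160,170),b)]))
```

```text
cam in tool [  77.2   -1.  -162.1] fwd [-0.3  0.   1. ] right [-0.  1. -0.]
[[ 0.9  0.3  0. ]
 [ 0.3 -0.9  0. ]
 [ 0.  -0.  -1. ]]
pointer [583.7  31.3  46.8]
flag [560.   65.1  32. ]
index [551.2 -59.7  37. ]
pull [ 605.8 -112.5  100.4]
clamp [569.7 163.9  94.1]
```

Emit:
carry_out:
  targets:
    - [[0, 0, 66], [309, 618, 30], 60]
    - [[0, 0, 66], [309, 618, 30], 60]
    - [[0, 0, 66], [309, 618, 30], 60]
    - [[0, 0, 66], [309, 618, 30], 60]
    - [[0, 0, 66], [309, 618, 30], 60]
    - [[0, 0, 66], [309, 618, 30], 60]
    - [[0, 0, 66], [309, 618, 30], 60]
    - [[0, 0, 66], [309, 618, 30], 60]
    - [[0, 0, 66], [309, 618, 30], 60]
    - [[0, 0, 66], [309, 618, 30], 60]

```text
t: 2.88
ee_pos: [397.9, -214.0, 241.2]
orientation: [2.295, 2.144, 0.0]
ft_force: [1.5, 0.3, -0.3]
width: 59.9
```

Emit:
carry_out:
  targets:
    - [[0, 0, 0], [122, 244, 12], 60]
    - [[0, 0, 0], [122, 244, 12], 60]
    - [[0, 0, 0], [122, 244, 12], 60]
    - [[0, 0, 0], [122, 244, 12], 60]
    - [[0, 0, 0], [122, 244, 12], 60]
    - [[0, 0, 0], [122, 244, 12], 60]
    - [[0, 0, 0], [122, 244, 12], 60]
    - [[0, 0, 0], [122, 244, 12], 60]
    - [[0, 0, 0], [122, 244, 12], 60]

```text
t: 3.63
ee_pos: [519.6, 29.1, 252.6]
orientation: [2.299, 2.141, -0.001]
ft_force: [0.3, -0.9, -0.6]
width: 59.9
```

Run:
```python
from h import *
o=monitor.get_obs();print(o["ee_pos"],np.degrees(o["qpos"]))
T=R.from_rotvec(o["orientation"]).as_matrix();print(np.degrees(np.arctan2(T[1,1],T[0,1])))
c=snap("wrist","w1"); 
for q in ("plate1","clamp_post","clamp_axis","pull_post","pointer","slot1","load_flag","scope","rail"):
    for r in place_of(q,"wrist")[:6]:
        if r["confidence"]>.3: print(q,round(r["confidence"],2),w(r["point"],c),px(w(r["point"],c),c))
```

```text
[519.6  29.1 252.6] [  1.9  13.4 104.9  -0.   61.7   6. ]
-4.083627820175563
plate1 0.94 [425.2 130.7  -0.6] [197.4 102.4]
plate1 0.87 [355.3 184.9   1.6] [134.6  60.6]
plate1 0.8 [445.5 220.2  -0.9] [203.4  23.2]
plate1 0.78 [ 425.1 -302.7    1.5] [234.2 372.9]
plate1 0.7 [345.7  25.7   2. ] [151.  186.5]
plate1 0.61 [447.7 -83.6   2.7] [232.9 253.8]
clamp_post 0.84 [574.  169.6 105.2] [324.6  40.2]
clamp_axis 0.91 [633.6 158.3  64.3] [375.8  56.9]
pull_post 0.4 [620.8  54.7  34.8] [356.2 153.8]
pointer 0.96 [572.9  29.3  37.6] [318.4 177.3]
slot1 0.94 [615.    1.1  32.3] [351.1 195.5]
slot1 0.87 [624.3  53.1  35.3] [359.1 155. ]
slot1 0.67 [611.1 -49.4  29. ] [347.7 231.2]
slot1 0.65 [627.7 107.8  31.1] [361.3 108.5]
rail 0.78 [618.3  13.8  -0.9] [347.7 180.5]
```

View pics/w1.png

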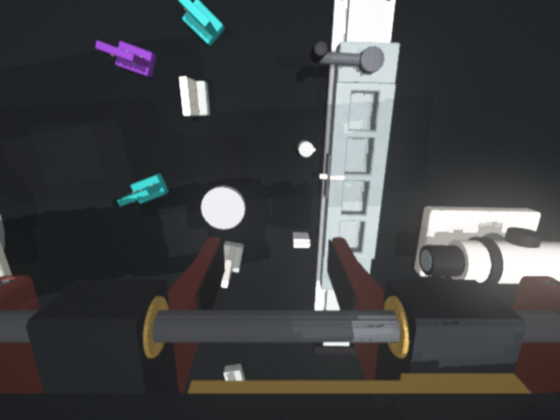

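Run:
```python
import cv2
im=cv2.imread("pics/w1.png")
cv2.imwrite("pics/w1a.png",cv2.resize(im[20:200,280:420],None,fx=4,fy=4,interpolation=cv2.INTER_CUBIC)[:,:] if 0 else cv2.resize(im[20:170,280:420],None,fx=4,fy=4,interpolation=cv2.INTER_CUBIC))
cv2.imwrite("pics/w1b.png",cv2.resize(im[125:275,280:420],None,fx=4,fy=4,interpolation=cv2.INTER_CUBIC))
```

```text
(no output)
```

View pics/w1a.png

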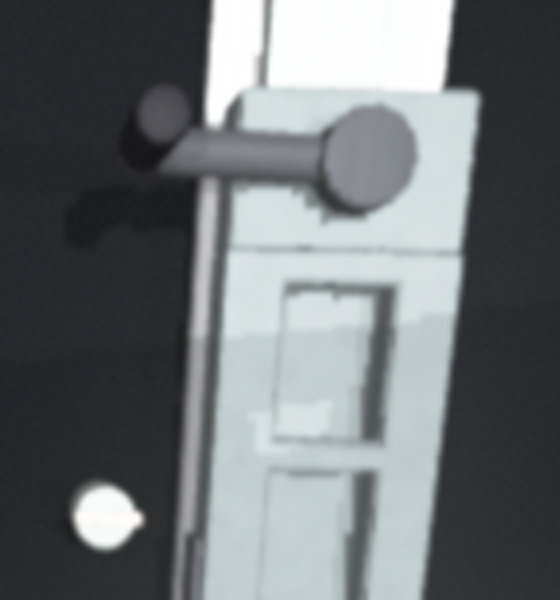

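View pics/w1b.png

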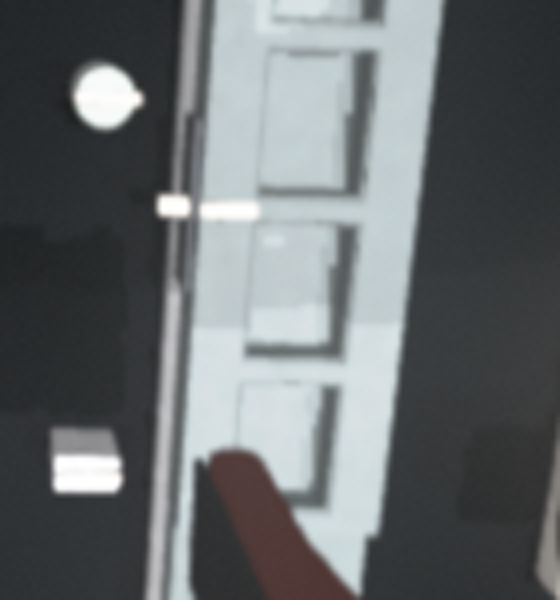

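```bash
cat > d1.py <<'E'
from h import *
c=cam("wrist")
f=lambda u,v,y0:np.array([u/4+280-.375,v/4+y0-.375])
def P(u,v,y0,z): return ray(f(u,v,y0),c,z)
S={4:[(284,284,20),(398,285,20),(272,440,20),(384,443,20)],3:[(267,48,125),(377,52,125),(258,190,125),(364,195,125)],2:[(252,222,125),(358,224,125),(245,356,125),(346,358,125)],1:[(240,381,125),(342,384,125)]}
C={}
for k,v in S.items():
    p=[P(*q,47) for q in v]; 
    if len(p)==4: C[k]=np.mean(p,0); print(k,C[k],"w",np.linalg.norm(p[0]-p[1]),"l",np.linalg.norm(p[0]-p[2]))
y=C[4]-C[2]; print("pitch",np.linalg.norm(y[:2])/2,"yaw y-axis",np.degrees(np.arctan2(-y[0],y[1])))
e=lambda a,b: np.degrees(np.arctan2(-(a-b)[0],(a-b)[1]))
print("right deck edge",e(P(465,250,20,47),P(380,535,125,47)))
print("flag line",P(75,97,125,28),P(143,98,125,28)); print("index line",P(55,467,125,28),P(121,465,125,28))
print("pointer",P(160,206,125,40),P(189,205,125,40),P(200,211,125,47),P(260,211,125,47))
print("post top",P(162,113,20,101),"hub",P(368,158,20,63))
E
python3 d1.py
```

```text
4 [625.9 103.4  47. ] w 32.27868089290976 l 42.85929729591272
3 [620.8  52.7  47. ] w 32.54503270089648 l 42.25755310111677
2 [615.8   0.6  47. ] w 32.58444730704119 l 43.19878680918626
pitch 51.639557405719984 yaw y-axis -5.617998956457474
right deck edge -5.377935134395075
flag line [550.3  63.6  28. ] [571.5  61.7  28. ]
index line [536.6 -60.9  28. ] [559.2 -61.9  28. ]
pointer [574.1  29.4  40. ] [583.1  29.   40. ] [585.3  28.3  47. ] [603.6  26.9  47. ]
post top [570.8 162.8 101. ] hub [630.1 154.9  63. ]
```

Emit:
carry_out:
  targets:
    - [[0, 0, -1.4], [51, 133, -130], 50]
    - [[0, 0, -1.4], [51, 133, -130], 50]
    - [[0, 0, -1.4], [51, 133, -130], 50]
    - [[0, 0, -1.4], [51, 133, -130], 50]
    - [[0, 0, -1.4], [51, 133, -130], 50]
    - [[0, 0, -1.4], [51, 133, -130], 50]
    - [[0, 0, -1.4], [51, 133, -130], 50]
    - [[0, 0, -1.4], [51, 133, -182], 50]
    - [[0, 0, -1.4], [51, 133, -182], 50]
    - [[0, 0, -1.4], [51, 133, -182], 50]

```text
t: 4.97
ee_pos: [568.2, 159.4, 69.2]
orientation: [-2.328, -2.107, 0.007]
ft_force: [-1.1, 0.5, -0.4]
width: 50.0
```

Emit:
carry_out:
  targets:
    - [[0, 0, 0], [0, 0, 0], 5]
    - [[0, 0, 0], [0, 0, 0], 5]
    - [[0, 0, 0], [0, 0, 0], 5]
    - [[0, 0, 0], [0, 0, 0], 5]
    - [[0, 0, 0], [0, 0, 0], 5]
    - [[0, 0, 0], [0, 0, 0], 5]

```text
t: 5.47
ee_pos: [570.9, 161.2, 71.5]
orientation: [2.328, 2.109, 0.002]
ft_force: [4.2, -0.4, -1.6]
width: 13.8
```

Run:
```python
from h import *
print(monitor.get_obs())
c=snap("wrist","w2")
```

```text
{'t': 5.4667, 'qpos': array([ 0.3,  0.6,  1.8, -0. ,  0.8,  0.4]), 'qvel': array([-0.,  0., -0., -0., -0.,  0.]), 'joint_torque': array([  0. , -56.2, -19.6,   0.2,   0.4,  -0. ]), 'ee_pos': array([570.9, 161.2,  71.5]), 'orientation': array([2.3, 2.1, 0. ]), 'ft_force': array([ 4.2, -0.4, -1.6]), 'moment': array([-0.2, -0.8, -0. ]), 'width': 13.795484130869005}
```

View pics/w2.png

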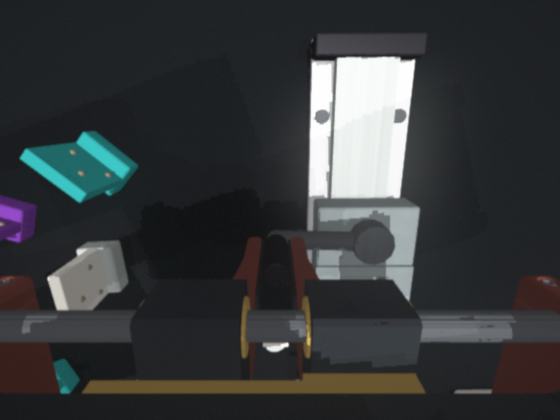

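Emit:
carry_out:
  targets:
    - [[0, 0, 0], [1.9, 10.3, 0], 5]
    - [[0, 0, 0], [5.6, 20.1, 0], 5]
    - [[0, 0, 0], [10.9, 29.1, 0], 5]
    - [[0, 0, 0], [17.7, 37, 0], 5]
    - [[0, 0, 0], [25.7, 43.7, 0], 5]
    - [[0, 0, 0], [34.8, 48.8, 0], 5]
    - [[0, 0, 0], [44.7, 52.3, 0], 5]
    - [[0, 0, 0], [55, 54, 0], 5]
    - [[0, 0, 0], [60, 54.2, 0], 5]
    - [[0, 0, 0], [60, 54.2, 0], 5]

```text
t: 6.35
ee_pos: [631.9, 216.4, 71.2]
orientation: [2.327, 2.109, 0.001]
ft_force: [1.2, -2.4, 5.2]
width: 13.5
```

Run:
```python
from h import *
print(monitor.get_obs()["ee_pos"],monitor.get_obs()["ft_force"])
c=snap("top","t2",(180,370,150,260),4)
```

```text
[631.9 216.4  71.2] [ 1.2 -2.4  5.2]
```

View pics/t2.png

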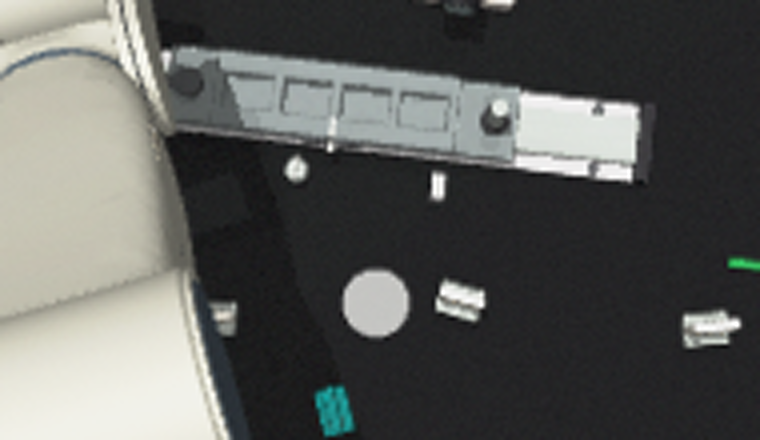

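Emit:
carry_out:
  targets:
    - [[0, 0, 0], [0, 0, 0], 50]
    - [[0, 0, 0], [0, 0, 0], 50]
    - [[0, 0, 0], [0, 0, 0], 50]
    - [[0, 0, 0], [0, 0, 60], 50]
    - [[0, 0, 0], [0, 0, 60], 50]
    - [[0, 0, 0], [-32, -387, 130], 50]
    - [[0, 0, 0], [-32, -387, 130], 50]
    - [[0, 0, 0], [-32, -387, 130], 50]
    - [[0, 0, 0], [-32, -387, 130], 50]
    - [[0, 0, 0], [-32, -387, 130], 50]

```text
t: 7.23
ee_pos: [612.8, 9.9, 167.8]
orientation: [-2.327, -2.11, 0.0]
ft_force: [0.7, -0.1, -0.4]
width: 50.1
```

Emit:
carry_out:
  targets:
    - [[0, 0, 0], [-16, -193, 35], 50]
    - [[0, 0, 0], [-16, -193, 35], 50]
    - [[0, 0, 0], [-16, -193, 35], 50]
    - [[0, 0, 0], [-16, -193, 35], 50]
    - [[0, 0, 0], [-16, -193, 35], 50]
    - [[0, 0, 0], [-16, -193, 35], 50]

```text
t: 7.73
ee_pos: [597.7, -186.9, 203.9]
orientation: [2.331, 2.103, 0.001]
ft_force: [-0.5, 0.1, 0.4]
width: 49.5
```

Run:
```python
from h import *
print(monitor.get_obs()["ee_pos"],monitor.get_obs()["ft_force"])
c=snap("wrist","w3"); np.savez("w3.npz",*c)
for q in ("pull_post","pointer","slot1"):
    for r in place_of(q,"wrist")[:6]:
        if r["confidence"]>.3: print(q,round(r["confidence"],2),w(r["point"],c),px(w(r["point"],c),c))
```

```text
[ 597.7 -186.9  203.9] [-0.5  0.1  0.4]
pull_post 0.67 [ 604.4 -114.   100.6] [274.8 121.6]
slot1 0.56 [611.2 -50.8  27.6] [275.1  54.8]
```

View pics/w3.png

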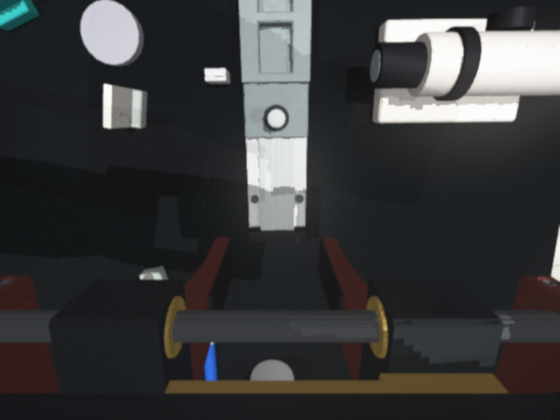

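Run:
```python
from h import *
c=cam("wrist"); print(ray((276.5,118.5),c,99), ray((217,77),c,28))
for a,b in [((260,85),(275,85)),]: pass
```

```text
[ 604.9 -105.3   99. ] [548.5 -59.2  28. ]
```

Run:
```python
from h import *
d=np.load("w3.npz"); c=(d["arr_0"],d["arr_1"],d["arr_2"]); print(ray((276.5,118.5),c,99), ray((217,77),c,28))
print(monitor.get_obs()["ee_pos"])
c=snap("wrist","w3b",(190,330,0,140),4);np.savez("w3b.npz",*c);print(monitor.get_obs()["ee_pos"])
```

```text
[ 606.  -111.7   99. ] [549.8 -65.4  28. ]
[ 597.3 -180.8  202.2]
[ 597.4 -180.5  202.2]
```

View pics/w3b.png

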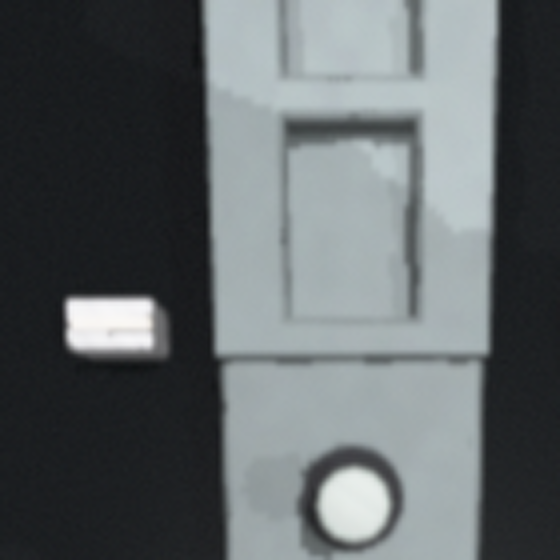

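Run:
```python
from h import *
d=np.load("w3b.npz"); c=(d["arr_0"],d["arr_1"],d["arr_2"])
P=lambda u,v,z: ray((u/4+190-.375,v/4-.375),c,z)
print(P(354,504,99),"slot1",np.mean([P(*q,47) for q in [(285,119),(418,119),(287,322),(418,322)]],0),"index",P(67,325,28),P(155,328,28))
```

```text
[ 605.7 -111.1   99. ] slot1 [611.7 -48.5  47. ] index [537.1 -61.8  28. ] [559.4 -64.7  28. ]
```

Emit:
carry_out:
  targets:
    - [[0, 0, 0], [8, 69, -80], 50]
    - [[0, 0, 0], [8, 69, -80], 50]
    - [[0, 0, 0], [8, 69, -80], 50]
    - [[0, 0, 0], [8, 69, -80], 50]
    - [[0, 0, 0], [8, 69, -138], 50]
    - [[0, 0, 0], [8, 69, -138], 50]
    - [[0, 0, 0], [8, 69, -138], 50]
    - [[0, 0, 0], [8, 69, -138], 50]

```text
t: 8.65
ee_pos: [605.5, -112.5, 64.8]
orientation: [-2.326, -2.11, 0.001]
ft_force: [0.4, -0.2, 0.5]
width: 50.2
```

Emit:
carry_out:
  targets:
    - [[0, 0, 0], [0, 0, 0], 5]
    - [[0, 0, 0], [0, 0, 0], 5]
    - [[0, 0, 0], [0, 0, 0], 5]
    - [[0, 0, 0], [0, 0, 0], 5]
    - [[0, 0, 0], [0, 0, 0], 5]

```text
t: 9.07
ee_pos: [606.0, -113.2, 65.6]
orientation: [2.327, 2.108, 0.001]
ft_force: [0.7, -0.1, -0.2]
width: 19.9
```

Emit:
carry_out:
  targets:
    - [[0, 0, 0], [0, 0, 0], 5]
    - [[0, 0, 0], [0, 0, 0], 5]
    - [[0, 0, 0], [0, 0, 0], 5]
    - [[0, 0, 0], [0.6, 6, 0], 5]
    - [[0, 0, 0], [1.2, 12, 0], 5]
    - [[0, 0, 0], [1.8, 18, 0], 5]
    - [[0, 0, 0], [2.4, 24, 0], 5]
    - [[0, 0, 0], [3, 31.6, 0], 5]
    - [[0, 0, 0], [3, 31.6, 0], 5]
    - [[0, 0, 0], [3, 31.6, 0], 5]

```text
t: 9.9
ee_pos: [608.9, -81.2, 65.3]
orientation: [2.327, 2.109, 0.001]
ft_force: [-1.6, 0.9, 6.2]
width: 15.5
```

Run:
```python
from h import *
print(monitor.get_obs()["ee_pos"],monitor.get_obs()["ft_force"],monitor.get_obs()["width"])
c=snap("top","t3",(180,370,150,260),4)
```

```text
[608.9 -81.2  65.3] [-1.6  0.9  6.2] 15.53069883968713
```

View pics/t3.png

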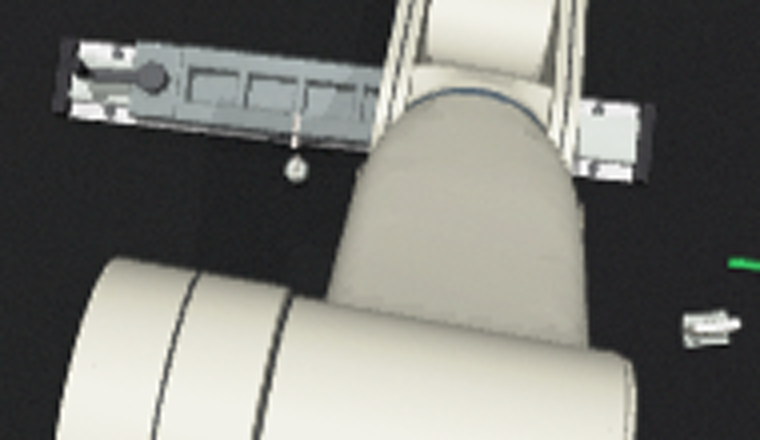

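Emit:
carry_out:
  targets:
    - [[0, 0, 0], [0, 0, 0], 50]
    - [[0, 0, 0], [0, 0, 0], 50]
    - [[0, 0, 0], [0, 0, 0], 50]
    - [[0, 0, 0], [0, 0, 60], 50]
    - [[0, 0, 0], [0, 0, 60], 50]
    - [[0, 0, 0], [-59, 91, 155], 50]
    - [[0, 0, 0], [-59, 91, 155], 50]
    - [[0, 0, 0], [-59, 91, 155], 50]
    - [[0, 0, 0], [-59, 91, 155], 50]
    - [[0, 0, 0], [-59, 91, 155], 50]

```text
t: 10.78
ee_pos: [549.5, 11.7, 222.8]
orientation: [2.324, 2.11, 0.005]
ft_force: [0.4, 0.1, 1.4]
width: 49.5
```

Emit:
carry_out:
  targets:
    - [[0, 0, 0], [0, 0, 0], 50]
    - [[0, 0, 0], [0, 0, 0], 50]
    - [[0, 0, 0], [0, 0, 0], 50]

```text
t: 11.03
ee_pos: [549.4, 8.8, 218.4]
orientation: [-2.328, -2.108, 0.002]
ft_force: [-0.2, -0.1, -0.3]
width: 49.8
```

Run:
```python
from h import *
print(monitor.get_obs()["ee_pos"],monitor.get_obs()["ft_force"],monitor.get_obs()["width"])
c=snap("wrist","w4");np.savez("w4.npz",*c)
im=cv2.imread("pics/w4.png")
cv2.imwrite("pics/w4a.png",cv2.resize(im[0:150,210:410],None,fx=4,fy=4,interpolation=cv2.INTER_CUBIC))
cv2.imwrite("pics/w4b.png",cv2.resize(im[120:270,210:410],None,fx=4,fy=4,interpolation=cv2.INTER_CUBIC))
print(monitor.get_obs()["ee_pos"])
```

```text
[549.4   8.8 218.4] [-0.2 -0.1 -0.3] 49.788494392708664
[549.3   8.8 218.3]
```

View pics/w4a.png

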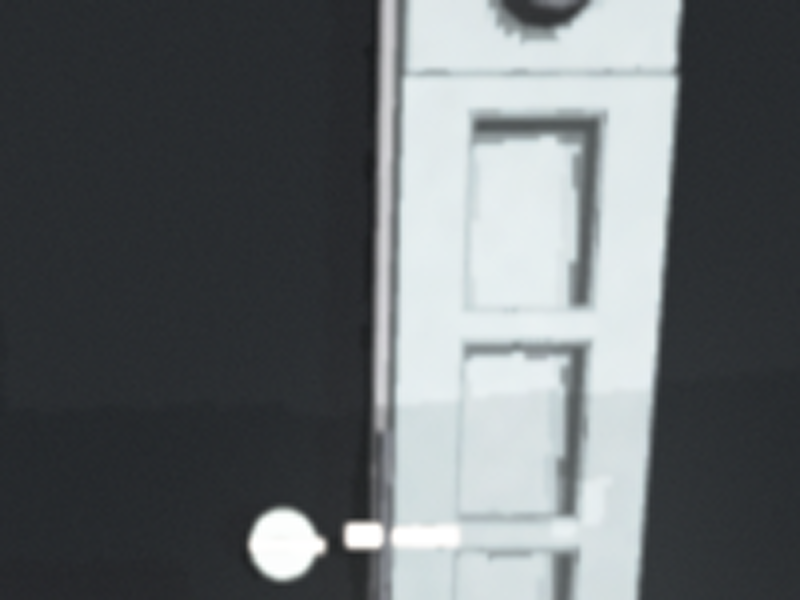

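View pics/w4b.png

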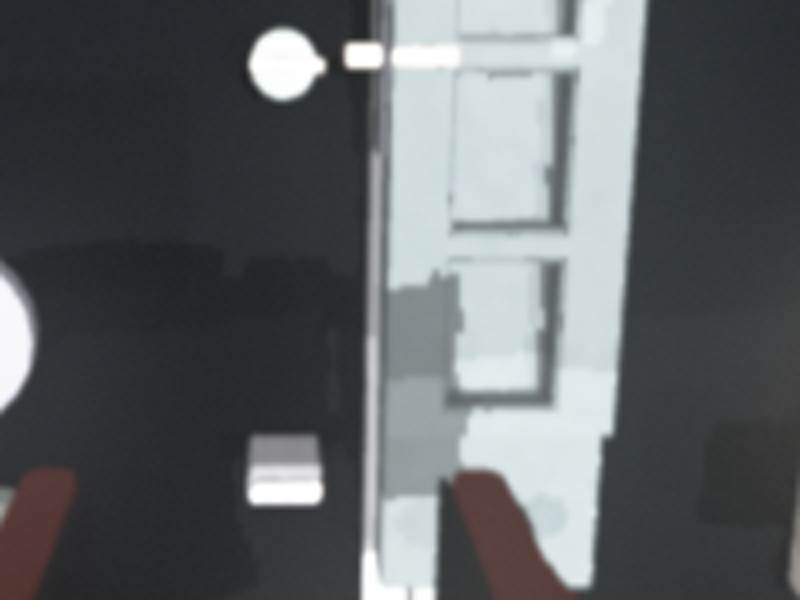

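View pics/w4.png

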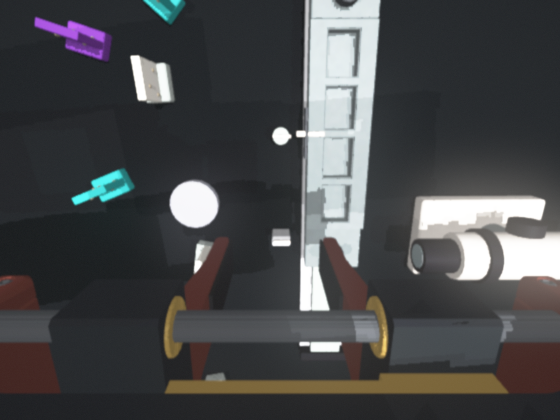

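```bash
cat > d2.py <<'E'
from h import *
d=np.load("w4.npz"); c=(d["arr_0"],d["arr_1"],d["arr_2"])
P=lambda u,v,y0,z: ray((u/4+210-.375,v/4+y0-.375),c,z)
S={4:[(472,115,0),(604,115,0),(467,308,0),(593,308,0)],3:[(464,345,0),(590,345,0),(458,517,0),(578,517,0)],2:[(458,72,120),(577,72,120),(452,228,120),(566,228,120)],1:[(453,258,120),(566,260,120),(447,402,120),(551,403,120)]}
C={k:np.mean([P(*q,47) for q in v],0) for k,v in S.items()}
for k in C: print(k,C[k])
A=np.array([C[k] for k in (1,2,3,4)]); y=A[3]-A[0]; print(np.linalg.norm(y)/3,np.degrees(np.arctan2(-y[0],y[1])))
u=y/np.linalg.norm(y)
fl=[P(250,540,0,28),P(326,545,0,28)]; po=[P(346,535,0,40),P(382,536,0,40)]; li=[P(394,536,0,47),P(460,536,0,47)]
print(fl,po,li); m=np.mean(po,0)
print("off flag",(np.mean(fl,0)-m)@u,"line vs pointer",(np.mean(li,0)-m)@u)
ix=[P(250,492,120,28),P(322,490,120,28)]; print(ix,"off index",(np.mean(ix,0)-m)@u)
E
python3 d2.py
```

```text
4 [629.  139.3  47. ]
3 [624.1  87.7  47. ]
2 [619.5  36.4  47. ]
1 [614.8 -14.5  47. ]
51.46352260253758 -5.291158898101561
[array([550.4,  66.6,  28. ]), array([571.6,  63.1,  28. ])] [array([576.7,  66. ,  40. ]), array([586.5,  64.8,  40. ])] [array([589. ,  64.9,  47. ]), array([606.5,  63.1,  47. ])]
off flag -2.4179001212446685 line vs pointer 0.12441715080564401
[array([536.8, -64.3,  28. ]), array([559.2, -65.9,  28. ])] off index -133.02280335469953
```

Emit:
carry_out:
  targets:
    - [[0, 0, 0], [85, 240, -87], 50]
    - [[0, 0, 0], [85, 240, -87], 50]
    - [[0, 0, 0], [85, 240, -87], 50]
    - [[0, 0, 0], [85, 240, -87], 50]
    - [[0, 0, 0], [85, 240, -87], 50]
    - [[0, 0, 0], [85, 240, -87], 50]
    - [[0, 0, 0], [85, 240, -87], 50]
    - [[0, 0, 0], [85, 240, -87], 50]
    - [[0, 0, 0], [85, 240, -147], 50]
    - [[0, 0, 0], [85, 240, -147], 50]

```text
t: 11.92
ee_pos: [633.5, 248.2, 69.2]
orientation: [-2.328, -2.109, 0.005]
ft_force: [-1.1, -1.7, -0.8]
width: 49.8
```

Emit:
carry_out:
  targets:
    - [[0, 0, 0], [0, 0, 0], 50]
    - [[0, 0, 0], [0, 0, 0], 50]
    - [[0, 0, 0], [0, 0, 0], 5]
    - [[0, 0, 0], [0, 0, 0], 5]
    - [[0, 0, 0], [0, 0, 0], 5]
    - [[0, 0, 0], [0, 0, 0], 5]
    - [[0, 0, 0], [0, 0, 0], 5]
    - [[0, 0, 0], [0, 0, 0], 5]
    - [[0, 0, 0], [0, 0, 0], 5]
    - [[0, 0, 0], [0, 0, 0], 5]

```text
t: 12.75
ee_pos: [634.9, 249.8, 73.2]
orientation: [2.328, 2.109, 0.001]
ft_force: [0.3, -0.8, 3.3]
width: 13.3
```

Emit:
carry_out:
  targets:
    - [[0, 0, 0], [-6.2, -0.2, 0], 5]
    - [[0, 0, 0], [-16.5, -1.9, 0], 5]
    - [[0, 0, 0], [-26.4, -5.4, 0], 5]
    - [[0, 0, 0], [-35.5, -10.5, 0], 5]
    - [[0, 0, 0], [-43.5, -17.2, 0], 5]
    - [[0, 0, 0], [-50.3, -25.1, 0], 5]
    - [[0, 0, 0], [-55.6, -34.1, 0], 5]
    - [[0, 0, 0], [-59.3, -43.9, 0], 5]
    - [[0, 0, 0], [-61.2, -54, 0], 5]
    - [[0, 0, 0], [-61.2, -54, 0], 5]

```text
t: 13.58
ee_pos: [573.8, 194.4, 73.2]
orientation: [2.329, 2.107, 0.003]
ft_force: [4.7, -2.5, 3.2]
width: 13.3
```

Emit:
carry_out:
  targets:
    - [[0, 0, 0], [0, 0, 0], 5]
    - [[0, 0, 0], [0, 0, 0], 5]

```text
t: 13.75
ee_pos: [573.9, 195.2, 73.1]
orientation: [2.328, 2.108, 0.001]
ft_force: [5.0, -2.1, 3.5]
width: 13.7
```

Emit:
carry_out:
  targets:
    - [[0, 0, 0], [0, 0, 0], 50]
    - [[0, 0, 0], [0, 0, 0], 50]
    - [[0, 0, 0], [0, 0, 0], 50]
    - [[0, 0, 0], [0, 0, 60], 50]
    - [[0, 0, 0], [0, 0, 60], 50]
    - [[0, 0, 0], [-54, -165, 180], 50]
    - [[0, 0, 0], [-54, -165, 180], 50]
    - [[0, 0, 0], [-54, -165, 180], 50]
    - [[0, 0, 0], [-54, -165, 180], 50]
    - [[0, 0, 0], [-54, -165, 180], 50]

```text
t: 14.58
ee_pos: [518.1, 31.9, 251.4]
orientation: [-2.326, -2.109, 0.003]
ft_force: [0.7, -0.3, -0.2]
width: 49.9
```

Emit:
carry_out:
  targets:
    - [[0, 0, 0], [0, 0, 0], 50]
    - [[0, 0, 0], [0, 0, 0], 50]
    - [[0, 0, 0], [0, 0, 0], 50]

```text
t: 14.83
ee_pos: [519.4, 33.2, 250.4]
orientation: [-2.328, -2.108, 0.001]
ft_force: [0.2, -0.2, 0.3]
width: 49.8
```

Run:
```python
from h import *
print(monitor.get_obs()["ee_pos"],monitor.get_obs()["ft_force"],monitor.get_obs()["width"])
c=snap("wrist","w5");np.savez("w5.npz",*c)
im=cv2.imread("pics/w5.png")
cv2.imwrite("pics/w5a.png",cv2.resize(im[0:150,250:450],None,fx=4,fy=4,interpolation=cv2.INTER_CUBIC))
cv2.imwrite("pics/w5b.png",cv2.resize(im[120:270,250:450],None,fx=4,fy=4,interpolation=cv2.INTER_CUBIC))
cv2.imwrite("pics/w5c.png",cv2.resize(im[60:210,120:320],None,fx=4,fy=4,interpolation=cv2.INTER_CUBIC))
```

```text
[519.4  33.2 250.4] [ 0.2 -0.2  0.3] 49.77188158177126
```

View pics/w5.png

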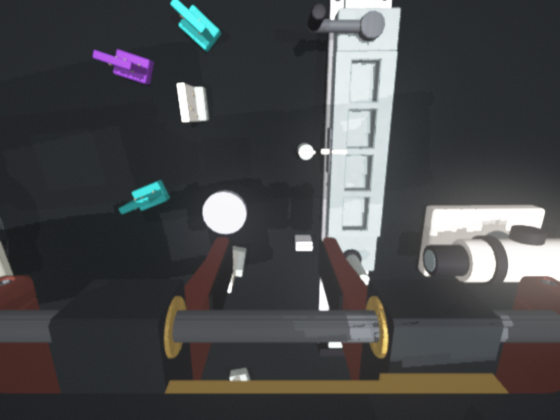

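View pics/w5a.png

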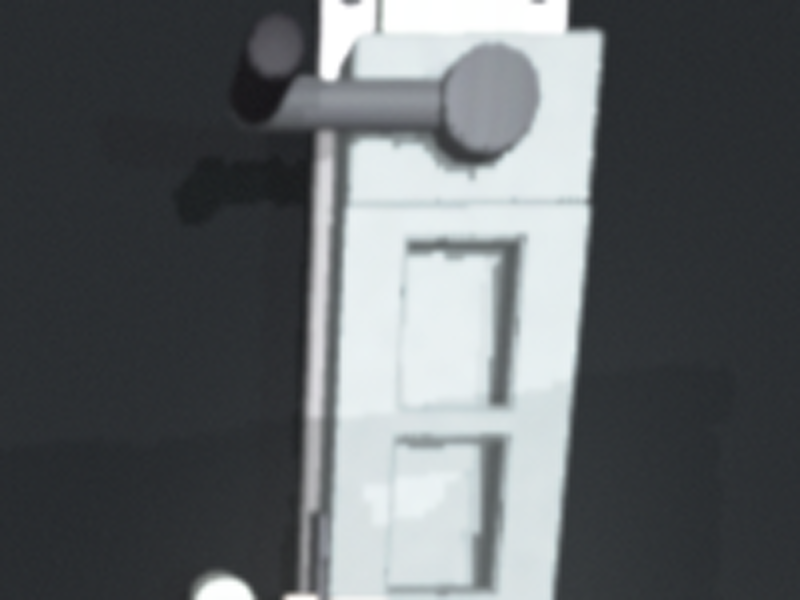

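View pics/w5b.png

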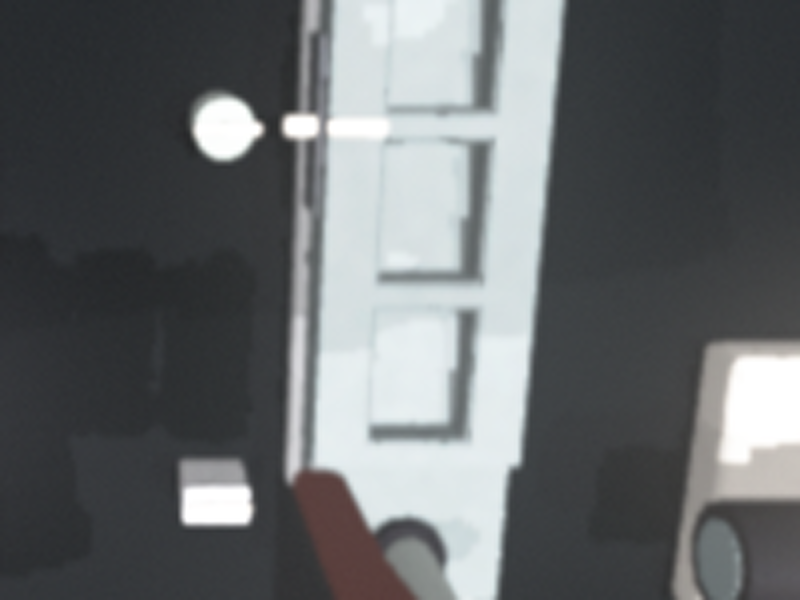

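View pics/w5c.png

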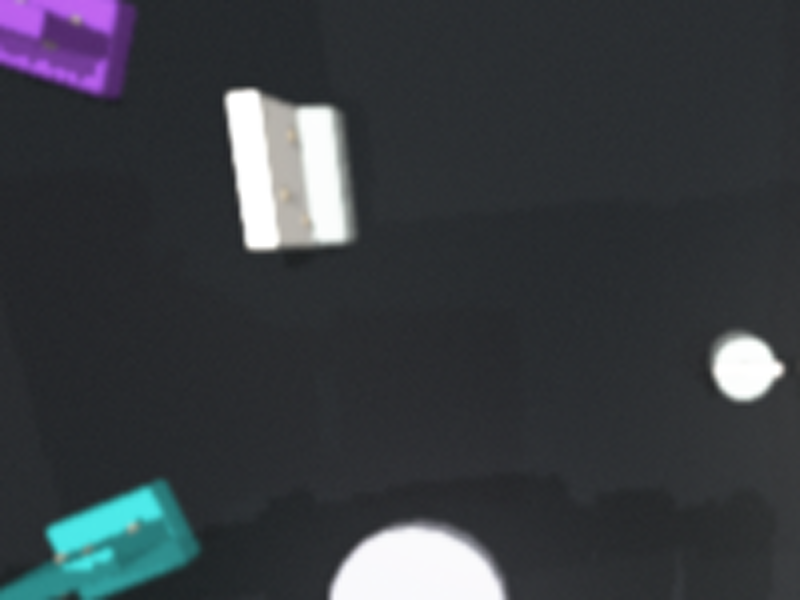

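```bash
cat > d3.py <<'E'
from h import *
d=np.load("w5.npz"); c=(d["arr_0"],d["arr_1"],d["arr_2"])
P=lambda u,v,y0,z,x0=250: ray((u/4+x0-.375,v/4+y0-.375),c,z)
S={4:[(408,240,0),(525,238,0),(399,405,0),(512,405,0)],3:[(395,438,0),(510,438,0),(387,588,0),(494,590,0)],2:[(383,138,120),(490,140,120),(377,278,120),(481,281,120)],1:[(374,308,120),(477,310,120),(370,437,120),(468,437,120)]}
C={k:np.mean([P(*q,47) for q in v],0) for k,v in S.items()}
for k in C: print(k,C[k])
A=np.array([C[k] for k in (1,2,3,4)]); y=A[3]-A[0]; print(np.linalg.norm(y)/3,np.degrees(np.arctan2(-y[0],y[1])))
u=y/np.linalg.norm(y)
fl=[P(192,128,120,28),P(262,130,120,28)]; po=[P(283,125,120,40),P(318,127,120,40)]; li=[P(330,127,120,47),P(390,127,120,47)]
print(fl,po,li); m=np.mean(po,0)
print("off flag",(np.mean(fl,0)-m)@u,"line vs pointer",(np.mean(li,0)-m)@u)
ix=[P(181,505,120,28),P(252,504,120,28)]; print(ix,"off index",(np.mean(ix,0)-m)@u)
q=[P(a,b,60,60,120) for a,b in [(227,93),(258,90),(247,250),(278,247)]]
print("blade top",np.mean(q,0),[p[:2] for p in q]); a=(q[0]+q[1]-q[2]-q[3])[:2]; print(np.linalg.norm(a)/2,"plate yaw",np.degrees(np.arctan2(-a[0],a[1])))
print("lever post",P(276,45,0,101),"hub",P(490,98,0,63))
E
python3 d3.py
```

```text
4 [629.1 138.6  47. ]
3 [624.1  87.1  47. ]
2 [618.9  35.9  47. ]
1 [614.3 -15.9  47. ]
51.71425084803318 -5.481654091956224
[array([549.5,  65.5,  28. ]), array([571.2,  62.7,  28. ])] [array([576.2,  65.1,  40. ]), array([586.7,  63.4,  40. ])] [array([589.2,  64. ,  47. ]), array([606.9,  62.2,  47. ])]
off flag -2.156753302094685 line vs pointer 0.40511131956704705
[array([535.6, -61.4,  28. ]), array([559.8, -63.4,  28. ])] off index -129.32264390511642
blade top [426.7 135.1  60. ] [array([423.5, 155.5]), array([431.9, 155.4]), array([421.2, 114.7]), array([430. , 114.7])]
40.813200206177655 plate yaw -2.963100989966395
lever post [573.9 196.8 101. ] hub [633. 190.  63.]
```

Emit:
carry_out:
  targets:
    - [[0, 0, 2.5], [-92.7, 101.9, -150], 50]
    - [[0, 0, 2.5], [-92.7, 101.9, -150], 50]
    - [[0, 0, 2.5], [-92.7, 101.9, -150], 50]
    - [[0, 0, 2.5], [-92.7, 101.9, -150], 50]
    - [[0, 0, 2.5], [-92.7, 101.9, -150], 50]
    - [[0, 0, 2.5], [-92.7, 101.9, -150], 50]
    - [[0, 0, 2.5], [-92.7, 101.9, -200], 50]
    - [[0, 0, 2.5], [-92.7, 101.9, -226], 50]
    - [[0, 0, 2.5], [-92.7, 101.9, -226], 50]
    - [[0, 0, 2.5], [-92.7, 101.9, -226], 50]

```text
t: 15.72
ee_pos: [425.8, 134.6, 23.7]
orientation: [-2.278, -2.159, 0.008]
ft_force: [0.3, 0.6, 0.7]
width: 50.0
```

Emit:
carry_out:
  targets:
    - [[0, 0, 0], [0, 0, 0], 1]
    - [[0, 0, 0], [0, 0, 0], 1]
    - [[0, 0, 0], [0, 0, 0], 1]
    - [[0, 0, 0], [0, 0, 0], 1]
    - [[0, 0, 0], [0, 0, 0], 1]
    - [[0, 0, 0], [0, 0, 0], 1]
    - [[0, 0, 0], [0, 0, 0], 1]
    - [[0, 0, 0], [0, 0, 0], 1]

```text
t: 16.38
ee_pos: [427.5, 134.6, 25.6]
orientation: [2.281, 2.159, 0.001]
ft_force: [-1.3, -1.9, 6.3]
width: 7.9
```

Run:
```python
from h import *
print(monitor.get_obs()["ee_pos"],monitor.get_obs()["ft_force"],monitor.get_obs()["width"])
c=snap("wrist","w6")
```

```text
[427.5 134.6  25.6] [-1.3 -1.9  6.3] 7.943746803523261
```

View pics/w6.png

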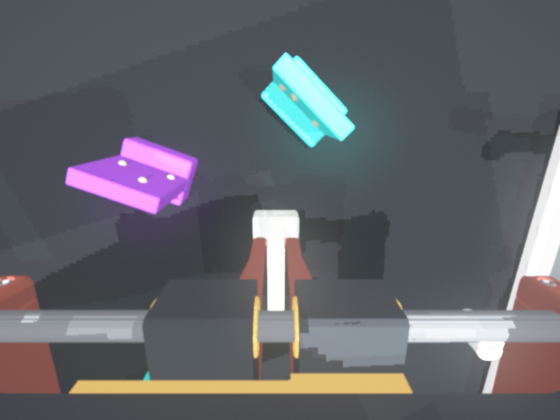

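Run:
```python
from h import *
im=cv2.imread("pics/w6.png")
cv2.imwrite("pics/w6a.png",cv2.resize(im[190:290,220:330],None,fx=6,fy=6,interpolation=cv2.INTER_CUBIC))
c=cam("wrist"); print(ray((276,211),c,0),ray((276,237),c,16)); print(monitor.get_obs()["ee_pos"])
for yy in (-20,20):
  pass
e=monitor.get_obs()["ee_pos"]
for z in(0,16,60): print(z,px((e[0],e[1]+20,z),c))
```

```text
[428.4 153.8   0. ] [427.7 142.4  16. ]
[427.5 134.6  25.6]
0 [274.6 209.9]
16 [274.5 217.9]
60 [274.2 248.9]
```

View pics/w6a.png

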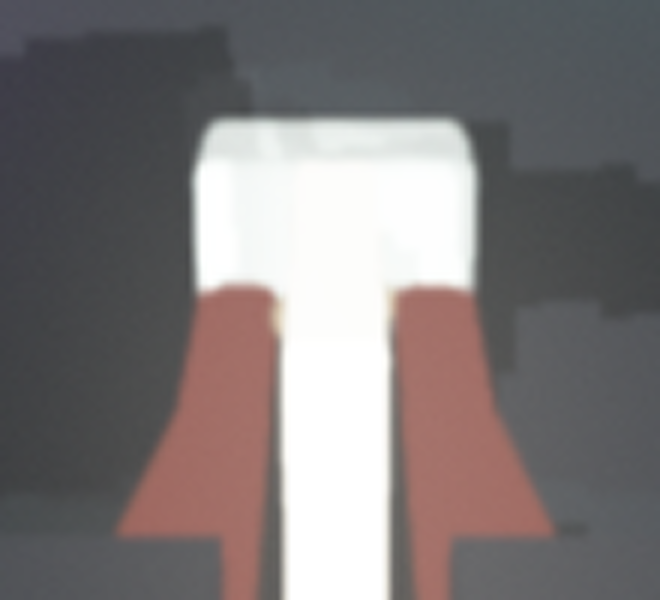

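Emit:
carry_out:
  targets:
    - [[0, 0, 0], [0, 0, 30], 1]
    - [[0, 0, 0], [0, 0, 70], 1]
    - [[0, 0, -2.4], [196.6, -47.8, 90], 1]
    - [[0, 0, -2.4], [196.6, -47.8, 90], 1]
    - [[0, 0, -2.4], [196.6, -47.8, 90], 1]
    - [[0, 0, -2.4], [196.6, -47.8, 90], 1]
    - [[0, 0, -2.4], [196.6, -47.8, 90], 1]
    - [[0, 0, -2.4], [196.6, -47.8, 90], 1]
    - [[0, 0, -2.4], [196.6, -47.8, 58], 1]
    - [[0, 0, -2.4], [196.6, -47.8, 58], 1]

```text
t: 17.27
ee_pos: [620.8, 86.1, 78.6]
orientation: [-2.324, -2.108, 0.009]
ft_force: [-2.8, -0.9, -2.6]
width: 7.9
```

Emit:
carry_out:
  targets:
    - [[0, 0, 0], [0, 0, 0], 1]
    - [[0, 0, 0], [0, 0, 0], 1]
    - [[0, 0, 0], [0, 0, 0], 1]

```text
t: 17.52
ee_pos: [624.0, 87.1, 84.2]
orientation: [2.326, 2.112, 0.001]
ft_force: [-0.1, 0.7, -0.5]
width: 7.8
```

Run:
```python
from h import *
o=monitor.get_obs();print(o["ee_pos"],o["ft_force"],o["width"]); T=R.from_rotvec(o["orientation"]).as_matrix();print(np.degrees(np.arctan2(T[1,1],T[0,1])))
c=snap("wrist","w7");np.savez("w7.npz",*c)
im=cv2.imread("pics/w7.png")
cv2.imwrite("pics/w7a.png",cv2.resize(im[130:270,200:360],None,fx=5,fy=4.28,interpolation=cv2.INTER_CUBIC))
```

```text
[624.   87.1  84.2] [-0.1  0.7 -0.5] 7.842431686616252
-5.5231938667520115
```

View pics/w7a.png

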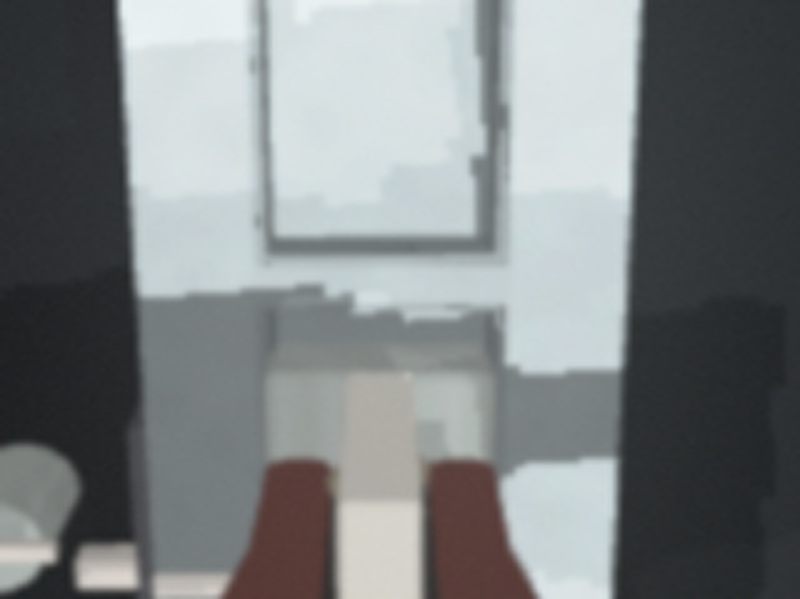

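View pics/w7.png

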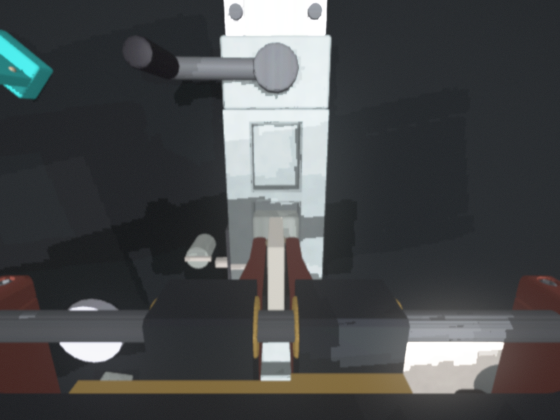

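Run:
```python
from h import *
d=np.load("w7.npz"); c=(d["arr_0"],d["arr_1"],d["arr_2"])
P=lambda u,v,z: ray((u/5+200-.4,v/4.28+130-.4),c,z)
zb=58.6
a=np.radians(-5.5);u=np.array([-np.sin(a),np.cos(a),0]);x=np.array([np.cos(a),np.sin(a),0])
sc=lambda p:(p@x,p@u)
print("ee",sc(np.array([624,87.1,0])))
print("slot4 -y edge",sc(P(380,257,47)),"x edges",sc(P(264,120,47))[0],sc(P(500,120,47))[0])
print("slot3 +y edge",sc(P(380,307,47)),"x",sc(P(268,320,47))[0],sc(P(499,320,47))[0])
print("foot bottom edge +y",sc(P(380,345,zb)),"top edge",sc(P(380,372,zb+16)),"x bottom",sc(P(276,347,zb))[0],sc(P(490,347,zb))[0],"x top",sc(P(266,372,zb+16))[0],sc(P(494,372,zb+16))[0])
for v in (257,307): print(P(380,v,47))
```

```text
ee (np.float64(612.7790627366081), np.float64(146.50675845040104))
slot4 -y edge (np.float64(612.4298669227392), np.float64(177.09148434271046)) x edges 597.3614938477759 628.0831567109691
slot3 +y edge (np.float64(612.4180402985507), np.float64(168.95715101349467)) x 597.1779659426527 628.6063638301983
foot bottom edge +y (np.float64(612.4028108548491), np.float64(166.25702130310816)) top edge (np.float64(612.3887548710002), np.float64(167.31300342278738)) x bottom 598.9955817286007 626.5843675293835 x top 598.8690620062897 625.9102632389639
[626.6 117.6  47. ]
[625.8 109.5  47. ]
```

Emit:
carry_out:
  targets:
    - [[0, 0, 0], [0.2, 0.2, -6], 1]
    - [[0, 0, 0], [0.2, 0.2, -11], 1]
    - [[0, 0, 0], [0.2, 0.2, -15], 1]
    - [[0, 0, 0], [0.2, 0.2, -19], 1]
    - [[0, 0, 0], [0.2, 0.2, -19], 1]
    - [[0, 0, 0], [0.2, 0.2, -19], 1]

```text
t: 18.07
ee_pos: [623.9, 87.0, 63.7]
orientation: [-2.326, -2.111, 0.001]
ft_force: [-0.6, -0.4, -1.0]
width: 7.9
```

Emit:
carry_out:
  targets:
    - [[0, 0, 0], [0, 0, -4], 1]
    - [[0, 0, 0], [0, 0, -8], 1]
    - [[0, 0, 0], [0, 0, -8], 1]
    - [[0, 0, 0], [0, 0, -8], 1]

```text
t: 18.4
ee_pos: [624.5, 87.0, 56.4]
orientation: [2.326, 2.111, 0.001]
ft_force: [-1.0, -0.1, 3.2]
width: 7.9
```

Emit:
carry_out:
  targets:
    - [[0, 0, 0], [0, 0, 0], 36]
    - [[0, 0, 0], [0, 0, 0], 36]
    - [[0, 0, 0], [0, 0, 0], 36]
    - [[0, 0, 0], [0, 0, 30], 36]
    - [[0, 0, 0], [0, 0, 70], 36]
    - [[0, 0, 0], [0, 0, 110], 36]
    - [[0, 0, 0], [-150, -230, 150], 36]
    - [[0, 0, 0], [-150, -230, 150], 36]
    - [[0, 0, 0], [-150, -230, 150], 36]
    - [[0, 0, 0], [-150, -230, 150], 36]

```text
t: 19.23
ee_pos: [532.8, -52.1, 190.6]
orientation: [2.325, 2.112, 0.0]
ft_force: [-0.3, -1.4, -0.1]
width: 36.2
```

Emit:
carry_out:
  targets:
    - [[0, 0, 0], [-66, -102, 18], 50]
    - [[0, 0, 0], [-66, -102, 18], 50]
    - [[0, 0, 0], [-66, -102, 18], 50]
    - [[0, 0, 0], [-66, -102, 18], 50]
    - [[0, 0, 0], [-66, -102, 18], 50]
    - [[0, 0, 0], [-66, -102, 18], 50]

```text
t: 19.73
ee_pos: [468.3, -153.1, 208.3]
orientation: [2.327, 2.11, 0.001]
ft_force: [-1.1, -0.6, 0.4]
width: 50.0
```

Run:
```python
from h import *
print(monitor.get_obs()["ee_pos"],monitor.get_obs()["ft_force"],monitor.get_obs()["width"])
c=snap("wrist","w8");np.savez("w8.npz",*c);print(monitor.get_obs()["ee_pos"])
snap("top","t4",(180,370,150,260),4)
```

```text
[ 468.3 -153.1  208.3] [-1.1 -0.6  0.4] 50.03514310765767
[ 468.5 -152.5  208.1]
```

View pics/w8.png

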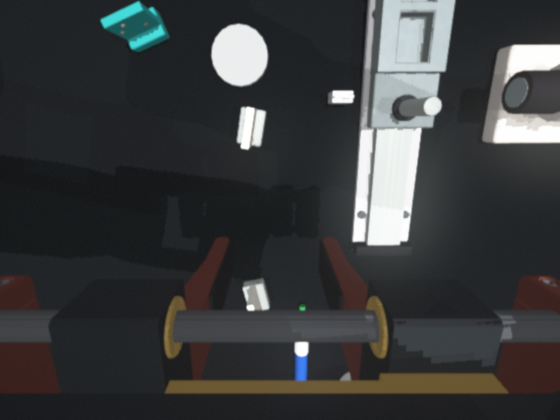

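View pics/t4.png

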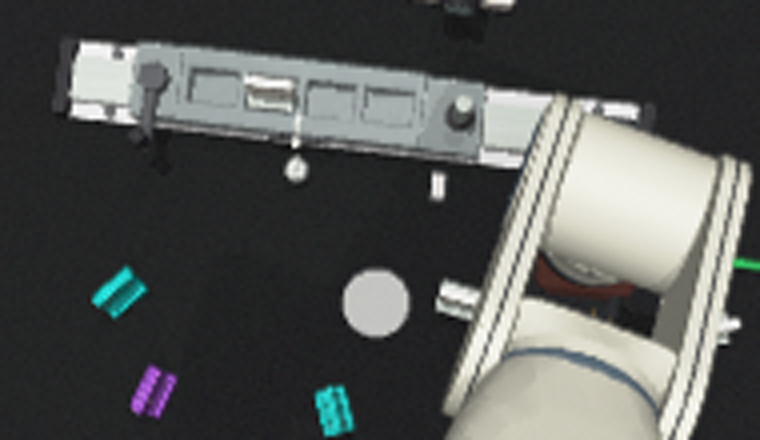

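Run:
```python
import cv2
im=cv2.imread("pics/w8.png")
cv2.imwrite("pics/w8a.png",cv2.resize(im[90:165,210:290],None,fx=8,fy=8,interpolation=cv2.INTER_CUBIC))
```

```text
(no output)
```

View pics/w8a.png

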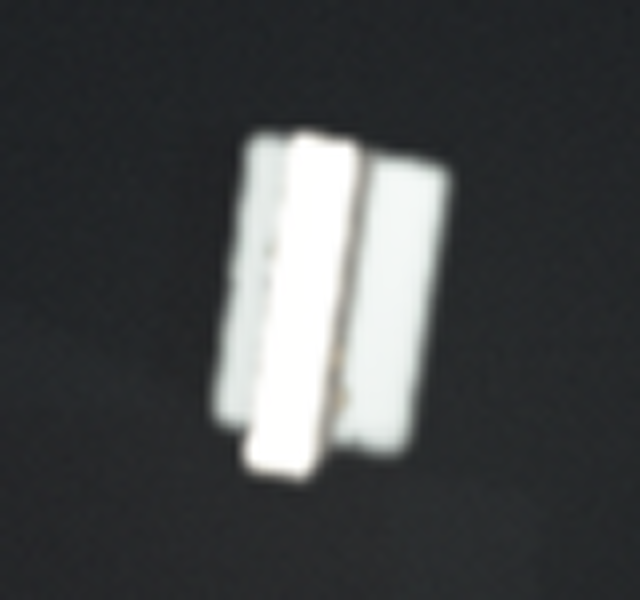

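Run:
```python
from h import *
d=np.load("w8.npz"); c=(d["arr_0"],d["arr_1"],d["arr_2"])
P=lambda u,v,z: ray((u/8+210-.44,v/8+90-.44),c,z)
for n,z,q in (("blade",60,[(290,131),(360,139),(245,472),(315,480)]),("foot",16,[(248,132),(452,168),(213,425),(408,457)])):
    p=[P(*k,z) for k in q]; a=(p[0]+p[1]-p[2]-p[3])/2; b=(p[1]+p[3]-p[0]-p[2])/2
    print(n,np.mean(p,0),np.linalg.norm(a),np.linalg.norm(b),np.degrees(np.arctan2(-a[0],a[1])))
print(monitor.get_obs()["ee_pos"])
```

```text
blade [446.7 -84.2  60. ] 41.31081315207072 8.66236861517497 -14.883186940890422
foot [446.7 -84.4  16. ] 40.1620102528214 28.32664777970343 -14.933720274649643
[ 468.6 -152.2  208. ]
```

Emit:
carry_out:
  targets:
    - [[0, 0, -9.4], [-21.9, 68, -110], 50]
    - [[0, 0, -9.4], [-21.9, 68, -110], 50]
    - [[0, 0, -9.4], [-21.9, 68, -110], 50]
    - [[0, 0, -9.4], [-21.9, 68, -110], 50]
    - [[0, 0, -9.4], [-21.9, 68, -110], 50]
    - [[0, 0, -9.4], [-21.9, 68, -150], 50]
    - [[0, 0, -9.4], [-21.9, 68, -184], 50]
    - [[0, 0, -9.4], [-21.9, 68, -184], 50]
    - [[0, 0, -9.4], [-21.9, 68, -184], 50]
    - [[0, 0, -9.4], [-21.9, 68, -184], 50]

```text
t: 20.67
ee_pos: [448.0, -85.7, 26.0]
orientation: [2.49, 1.913, 0.003]
ft_force: [0.2, -0.3, -1.0]
width: 49.6
```

Emit:
carry_out:
  targets:
    - [[0, 0, 0], [0, 0, 0], 1]
    - [[0, 0, 0], [0, 0, 0], 1]
    - [[0, 0, 0], [0, 0, 0], 1]
    - [[0, 0, 0], [0, 0, 0], 1]
    - [[0, 0, 0], [0, 0, 0], 1]
    - [[0, 0, 0], [0, 0, 0], 1]
    - [[0, 0, 0], [0, 0, 0], 1]
    - [[0, 0, 0], [0, 0, 0], 1]

```text
t: 21.33
ee_pos: [446.2, -85.1, 24.3]
orientation: [2.491, 1.914, 0.0]
ft_force: [-0.3, -1.2, 3.7]
width: 7.6
```

```bash
cat > grip.py <<'E'
from h import *
import sys
o=monitor.get_obs();e=o["ee_pos"];print(e,o["ft_force"],o["width"]); T=R.from_rotvec(o["orientation"]).as_matrix();a=np.arctan2(T[1,1],T[0,1]);print(np.degrees(a))
u=np.array([-np.sin(a),np.cos(a),0])
f=sys.argv[1]
c=snap("wrist",f)
im=cv2.imread(f"pics/{f}.png"); cv2.imwrite(f"pics/{f}a.png",cv2.resize(im[190:290,220:330],None,fx=6,fy=6,interpolation=cv2.INTER_CUBIC))
for z in(0,16,60):
    p=np.array([e[0],e[1],z])
    for k in (18,20,22): print(z,k,(px(p+u*k,c)-[220,190])*6)
E
python3 grip.py w9
```

```text
[446.2 -85.1  24.3] [-0.3 -1.2  3.7] 7.626260096234202
-14.940937190148865
0 18 [338.8 139.6]
0 20 [338.8 121.7]
0 22 [338.8 103.8]
16 18 [339.3 189.4]
16 20 [339.3 170.1]
16 22 [339.3 150.8]
60 18 [341.4 383.2]
60 20 [341.4 358.9]
60 22 [341.4 334.4]
```

View pics/w9a.png

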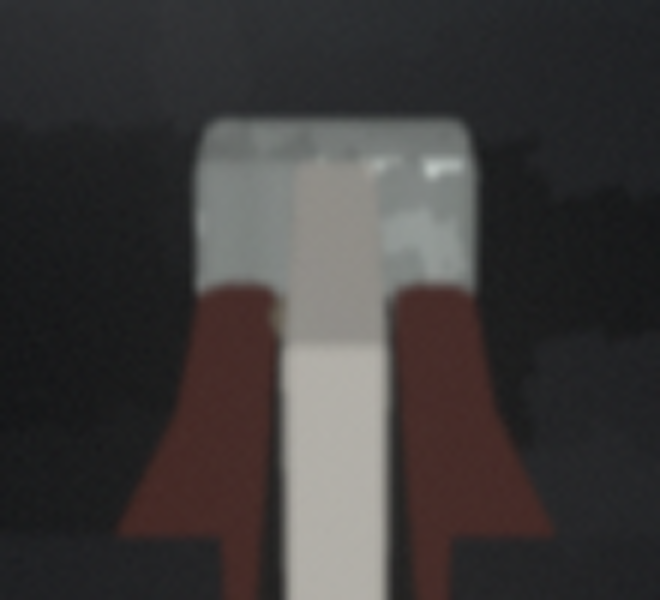

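Emit:
carry_out:
  targets:
    - [[0, 0, 0], [0, 0, 30], 1]
    - [[0, 0, 0], [0, 0, 70], 1]
    - [[0, 0, 9.4], [173, 120.3, 95], 1]
    - [[0, 0, 9.4], [173, 120.3, 95], 1]
    - [[0, 0, 9.4], [173, 120.3, 95], 1]
    - [[0, 0, 9.4], [173, 120.3, 95], 1]
    - [[0, 0, 9.4], [173, 120.3, 95], 1]
    - [[0, 0, 9.4], [173, 120.3, 95], 1]
    - [[0, 0, 9.4], [173, 120.3, 58], 1]
    - [[0, 0, 9.4], [173, 120.3, 58], 1]

```text
t: 22.22
ee_pos: [615.7, 35.7, 76.9]
orientation: [-2.321, -2.109, 0.01]
ft_force: [-2.1, -0.3, -3.2]
width: 7.8
```

Emit:
carry_out:
  targets:
    - [[0, 0, 0], [0, 0, 0], 1]
    - [[0, 0, 0], [0, 0, 0], 1]
    - [[0, 0, 0], [0, 0, 0], 1]

```text
t: 22.47
ee_pos: [619.4, 34.8, 83.3]
orientation: [2.326, 2.11, 0.001]
ft_force: [0.7, -0.0, -1.7]
width: 8.3
```

```bash
cat > hov.py <<'E'
from h import *
import sys
o=monitor.get_obs();print(o["ee_pos"],o["ft_force"],o["width"]); T=R.from_rotvec(o["orientation"]).as_matrix();print(np.degrees(np.arctan2(T[1,1],T[0,1])))
f=sys.argv[1]
c=snap("wrist",f);np.savez(f+".npz",*c)
im=cv2.imread(f"pics/{f}.png")
cv2.imwrite(f"pics/{f}a.png",cv2.resize(im[150:270,200:360],None,fx=5,fy=5,interpolation=cv2.INTER_CUBIC))
E
python3 hov.py w10
```

```text
[619.4  34.8  83.3] [ 0.7 -0.  -1.7] 8.264235978516556
-5.5786594059669445
```

View pics/w10a.png

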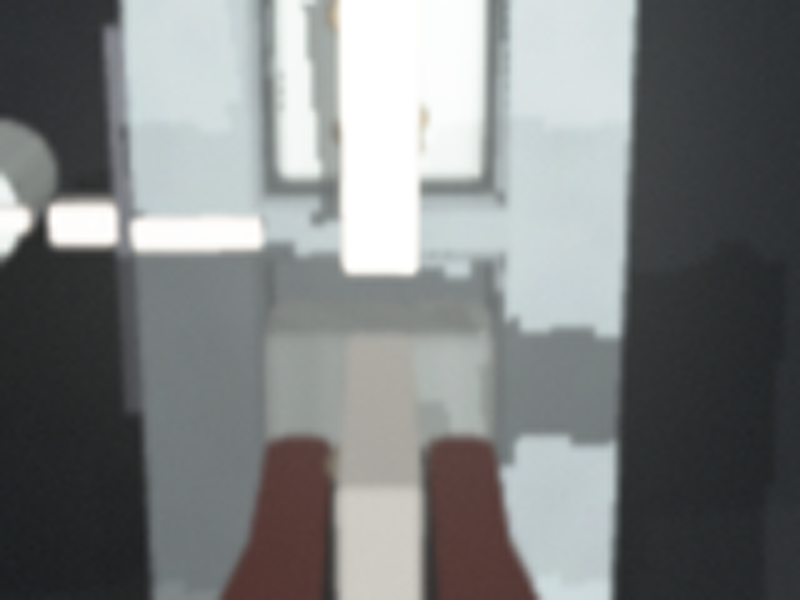

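```bash
cat > hm.py <<'E'
from h import *
import sys
f,zb,v1,v2,vb,vt=sys.argv[1],*map(float,sys.argv[2:7])
d=np.load(f+".npz"); c=(d["arr_0"],d["arr_1"],d["arr_2"])
P=lambda u,v,z: ray((u/5+200-.4,v/5+150-.4),c,z)
a=np.radians(-5.5);u=np.array([-np.sin(a),np.cos(a),0])
y=lambda v,z:P(380,v,z)@u
print("slot c from neighbour edge",y(v1,47)-9-21.5,"own edge",y(v2,47)-21.5,"foot c bottom",y(vb,zb)-20,"top",y(vt,zb+16)-20)
E
python3 hm.py w7 58.6 147 193.5 237.7 269.3  # same as before check (rescaled)
python3 hm.py w10 59 192 257 304 333
```

```text
slot c from neighbour edge 153.84869293238364 own edge 156.51758706145736 foot c bottom 154.96229959978484 top 155.36696940456724
slot c from neighbour edge 95.41736946975693 own edge 95.42393463591674 foot c bottom 94.01822609871007 top 95.42991413824812
```

Emit:
carry_out:
  targets:
    - [[0, 0, 0], [0, 0.5, -6], 1]
    - [[0, 0, 0], [0, 0.5, -11], 1]
    - [[0, 0, 0], [0, 0.5, -15], 1]
    - [[0, 0, 0], [0, 0.5, -19], 1]
    - [[0, 0, 0], [0, 0.5, -19], 1]
    - [[0, 0, 0], [0, 0.5, -19], 1]

```text
t: 23.02
ee_pos: [618.8, 35.7, 62.7]
orientation: [-2.326, -2.111, 0.001]
ft_force: [0.8, -0.2, -1.8]
width: 7.5
```

Emit:
carry_out:
  targets:
    - [[0, 0, 0], [0, 0, -4], 1]
    - [[0, 0, 0], [0, 0, -8], 1]
    - [[0, 0, 0], [0, 0, -8], 1]
    - [[0, 0, 0], [0, 0, -8], 1]

```text
t: 23.35
ee_pos: [619.5, 35.6, 55.2]
orientation: [2.326, 2.111, 0.001]
ft_force: [0.9, -1.3, -1.4]
width: 7.7
```

Emit:
carry_out:
  targets:
    - [[0, 0, 0], [0, 0, 0], 36]
    - [[0, 0, 0], [0, 0, 0], 36]
    - [[0, 0, 0], [0, 0, 0], 36]
    - [[0, 0, 0], [0, 0, 30], 36]
    - [[0, 0, 0], [0, 0, 70], 36]
    - [[0, 0, 0], [0, 0, 110], 36]
    - [[0, 0, 0], [-180, -398, 150], 36]
    - [[0, 0, 0], [-180, -398, 150], 36]
    - [[0, 0, 0], [-180, -398, 150], 36]
    - [[0, 0, 0], [-180, -398, 150], 36]

```text
t: 24.18
ee_pos: [549.9, -116.6, 181.0]
orientation: [2.324, 2.112, 0.001]
ft_force: [0.1, -0.7, -0.2]
width: 35.8
```

Emit:
carry_out:
  targets:
    - [[0, 0, 0], [-114, -252, 30], 50]
    - [[0, 0, 0], [-114, -252, 30], 50]
    - [[0, 0, 0], [-114, -252, 30], 50]
    - [[0, 0, 0], [-114, -252, 30], 50]
    - [[0, 0, 0], [-114, -252, 30], 50]
    - [[0, 0, 0], [-114, -252, 30], 50]
    - [[0, 0, 0], [-114, -252, 30], 50]
    - [[0, 0, 0], [-114, -252, 30], 50]
    - [[0, 0, 0], [-114, -252, 30], 50]
    - [[0, 0, 0], [-114, -252, 30], 50]

```text
t: 25.02
ee_pos: [436.6, -366.9, 210.1]
orientation: [-2.326, -2.11, -0.0]
ft_force: [-0.2, -0.2, 0.4]
width: 50.0
```

Run:
```python
from h import *
print(monitor.get_obs()["ee_pos"],monitor.get_obs()["ft_force"],monitor.get_obs()["width"])
c=snap("wrist","w11");np.savez("w11.npz",*c);print(monitor.get_obs()["ee_pos"])
snap("top","t5",(180,370,150,260),4)
```

```text
[ 436.6 -366.9  210.1] [-0.2 -0.2  0.4] 49.99141745719259
[ 436.9 -366.4  210.1]
```

View pics/w11.png

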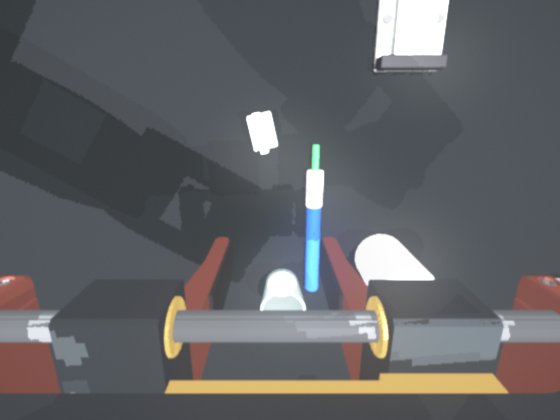

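View pics/t5.png

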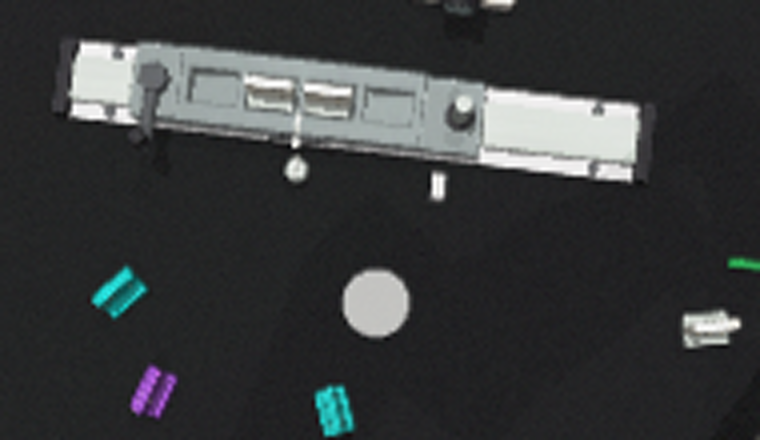

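Run:
```python
import cv2
im=cv2.imread("pics/w11.png")
cv2.imwrite("pics/w11a.png",cv2.resize(im[95:170,225:305],None,fx=8,fy=8,interpolation=cv2.INTER_CUBIC))
```

```text
(no output)
```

View pics/w11a.png

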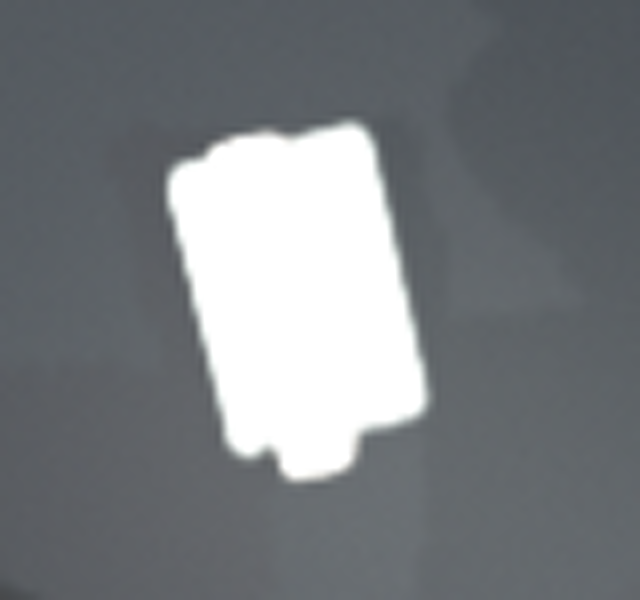

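Run:
```python
from h import *
d=np.load("w11.npz"); c=(d["arr_0"],d["arr_1"],d["arr_2"])
P=lambda u,v,z: ray((u/8+225-.44,v/8+95-.44),c,z)
for n,z,q in (("blade",60,[(209,148),(283,132),(283,482),(356,466)]),("foot",16,[(168,168),(366,122),(232,458),(430,412)])):
    p=[P(*k,z) for k in q]; a=(p[0]+p[1]-p[2]-p[3])/2; b=(p[1]+p[3]-p[0]-p[2])/2
    print(n,np.mean(p,0),np.linalg.norm(a),np.linalg.norm(b),np.degrees(np.arctan2(-a[0],a[1])))
o=monitor.get_obs();print(o["ee_pos"],o["qpos"])
vision.get_image("wrist")
```

```text
blade [ 426.7 -304.2   60. ] 41.46111787994684 9.395832196758482 6.305529624659961
foot [ 426.8 -304.1   16. ] 40.935379520823005 28.89984894106738 6.464816081572927
[ 437.1 -366.2  210.1] [-0.7  0.4  1.8  0.   1.  -0.6]
```

Emit:
carry_out:
  targets:
    - [[0, 0, 12], [-10.4, 62, -110], 30]
    - [[0, 0, 12], [-10.4, 62, -110], 30]
    - [[0, 0, 12], [-10.4, 62, -110], 30]
    - [[0, 0, 12], [-10.4, 62, -110], 30]
    - [[0, 0, 12], [-10.4, 62, -110], 30]
    - [[0, 0, 12], [-10.4, 62, -150], 30]
    - [[0, 0, 12], [-10.4, 62, -186], 30]
    - [[0, 0, 12], [-10.4, 62, -186], 30]
    - [[0, 0, 12], [-10.4, 62, -186], 30]
    - [[0, 0, 12], [-10.4, 62, -186], 30]

```text
t: 26.0
ee_pos: [428.1, -307.0, 26.7]
orientation: [2.091, 2.34, 0.0]
ft_force: [0.7, -0.3, 0.2]
width: 29.9
```

Emit:
carry_out:
  targets:
    - [[0, 0, 0], [0, 0, 0], 1]
    - [[0, 0, 0], [0, 0, 0], 1]
    - [[0, 0, 0], [0, 0, 0], 1]
    - [[0, 0, 0], [0, 0, 0], 1]
    - [[0, 0, 0], [0, 0, 0], 1]
    - [[0, 0, 0], [0, 0, 0], 1]
    - [[0, 0, 0], [0, 0, 0], 1]

```text
t: 26.58
ee_pos: [427.1, -306.2, 25.8]
orientation: [2.092, 2.341, 0.0]
ft_force: [-0.1, 0.8, 10.3]
width: 7.9
```

```bash
python3 grip.py w12
```

```text
[ 427.1 -306.2   25.8] [-0.1  0.8 10.3] 7.880090508277416
6.450325089742166
0 18 [336.3 136.5]
0 20 [336.3 118.8]
0 22 [336.3 101. ]
16 18 [336.7 185.9]
16 20 [336.7 166.8]
16 22 [336.7 147.6]
60 18 [338.4 377.4]
60 20 [338.4 353.4]
60 22 [338.3 329.1]
```

View pics/w12a.png

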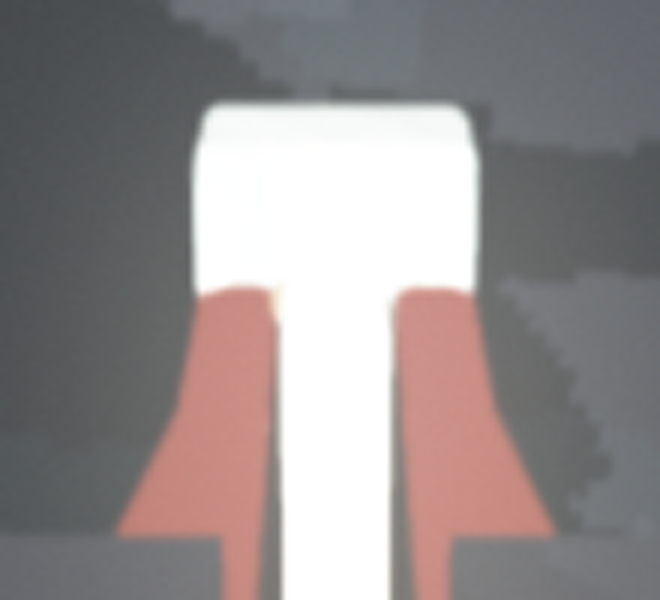

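Emit:
carry_out:
  targets:
    - [[0, 0, 0], [0, 0, 40], 1]
    - [[0, 0, 0], [0, 0, 80], 1]
    - [[0, 0, 0], [0, 0, 120], 1]
    - [[0, 0, -12], [187.3, 288.7, 120], 1]
    - [[0, 0, -12], [187.3, 288.7, 120], 1]
    - [[0, 0, -12], [187.3, 288.7, 120], 1]
    - [[0, 0, -12], [187.3, 288.7, 120], 1]
    - [[0, 0, -12], [187.3, 288.7, 120], 1]
    - [[0, 0, -12], [187.3, 288.7, 120], 1]
    - [[0, 0, -12], [187.3, 288.7, 120], 1]

```text
t: 27.47
ee_pos: [583.3, -62.5, 144.7]
orientation: [2.326, 2.111, -0.0]
ft_force: [0.7, -0.3, -0.8]
width: 7.7
```

Run:
```python
from h import *
o=monitor.get_obs();print(o["ee_pos"],np.array([427.1+187.3,-306.2+288.7,145.8])-o["ee_pos"])
```

```text
[583.3 -62.5 144.7] [31.1 45.   1.1]
```

Emit:
carry_out:
  targets:
    - [[0, 0, 0], [28.5, 44, 0], 1]
    - [[0, 0, 0], [28.5, 44, 0], 1]
    - [[0, 0, 0], [28.5, 44, -32], 1]
    - [[0, 0, 0], [28.5, 44, -61], 1]
    - [[0, 0, 0], [28.5, 44, -61], 1]
    - [[0, 0, 0], [28.5, 44, -61], 1]
    - [[0, 0, 0], [28.5, 44, -61], 1]

```text
t: 28.05
ee_pos: [611.6, -21.0, 84.5]
orientation: [2.326, 2.11, 0.001]
ft_force: [0.6, -0.3, -0.5]
width: 7.9
```

```bash
python3 hov.py w13
```

```text
[611.6 -21.   84.5] [ 0.6 -0.3 -0.5] 7.913744838436081
-5.576650583635897
```

View pics/w13a.png

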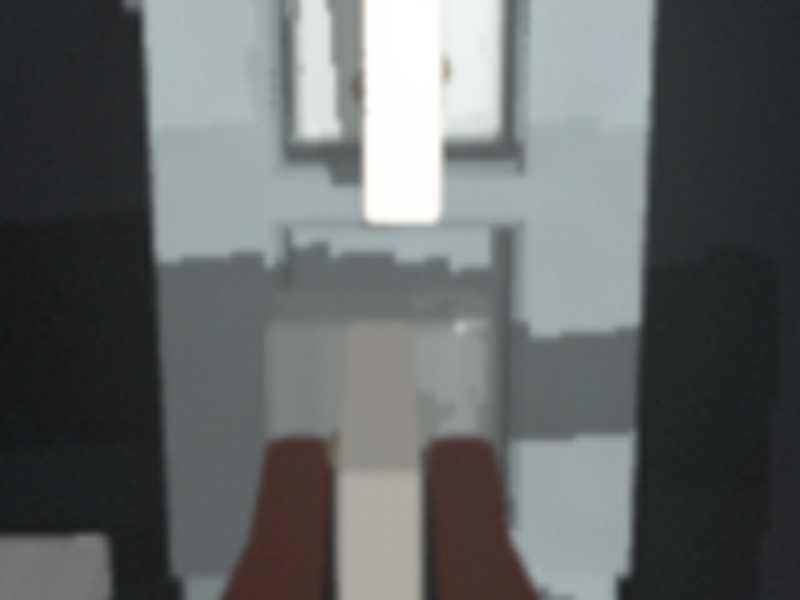

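```bash
python3 hm.py w13 58.7 165 226 290 321
```

```text
slot c from neighbour edge 42.56990882765905 own edge 43.17168490992486 foot c bottom 39.17635943153764 top 40.16865889468068
```

Emit:
carry_out:
  targets:
    - [[0, 0, 0], [2.8, 3.3, 0], 1]
    - [[0, 0, 0], [2.8, 3.3, 0], 1]
    - [[0, 0, 0], [2.8, 3.3, 0], 1]

```text
t: 28.35
ee_pos: [615.0, -17.2, 84.7]
orientation: [2.325, 2.11, 0.002]
ft_force: [-0.7, 0.3, -1.5]
width: 7.7
```

```bash
python3 hov.py w14
```

```text
[615.  -17.2  84.7] [-0.7  0.3 -1.5] 7.6850453448931955
-5.545980527053911
```

View pics/w14a.png

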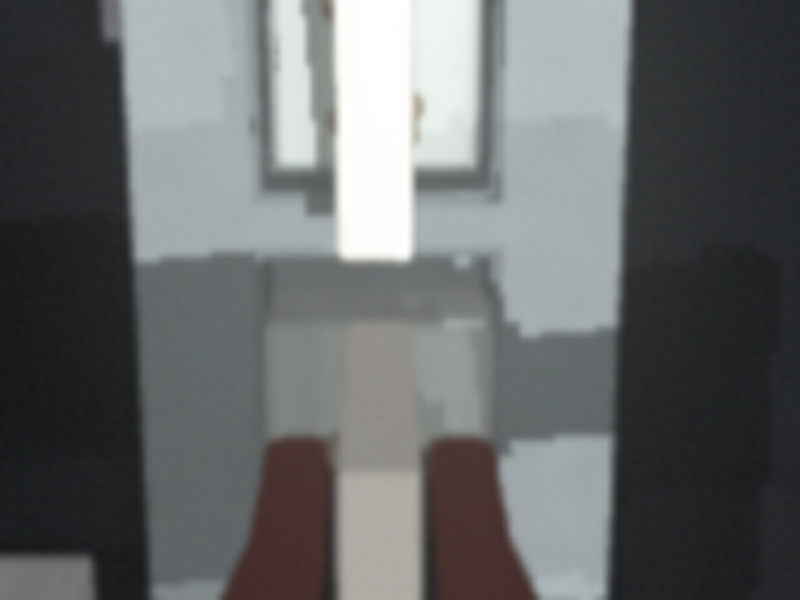

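```bash
python3 hm.py w14 58.9 193 258 289 321
```

```text
slot c from neighbour edge 42.73612514158329 own edge 42.67639824184852 foot c bottom 43.355078746098464 top 44.211751456302125
```

Emit:
carry_out:
  targets:
    - [[0, 0, 0], [-0.4, -0.1, -6], 1]
    - [[0, 0, 0], [-0.4, -0.1, -11], 1]
    - [[0, 0, 0], [-0.4, -0.1, -15], 1]
    - [[0, 0, 0], [-0.4, -0.1, -19], 1]
    - [[0, 0, 0], [-0.4, -0.1, -19], 1]
    - [[0, 0, 0], [-0.4, -0.1, -19], 1]

```text
t: 28.9
ee_pos: [613.4, -17.3, 63.8]
orientation: [-2.326, -2.111, 0.001]
ft_force: [0.1, -0.6, -1.7]
width: 8.0
```

Emit:
carry_out:
  targets:
    - [[0, 0, 0], [0.2, -0.6, -4], 1]
    - [[0, 0, 0], [0.2, -0.6, -8], 1]
    - [[0, 0, 0], [0.2, -0.6, -8], 1]
    - [[0, 0, 0], [0.2, -0.6, -8], 1]

```text
t: 29.23
ee_pos: [614.1, -17.9, 56.6]
orientation: [2.326, 2.111, 0.0]
ft_force: [0.5, -0.7, 2.9]
width: 8.0
```

Emit:
carry_out:
  targets:
    - [[0, 0, 0], [0, 0, 0], 36]
    - [[0, 0, 0], [0, 0, 0], 36]
    - [[0, 0, 0], [0, 0, 0], 36]
    - [[0, 0, 0], [0, 0, 30], 36]
    - [[0, 0, 0], [0, 0, 70], 36]
    - [[0, 0, 0], [0, 0, 110], 36]
    - [[0, 0, 0], [-60, 0, 190], 36]
    - [[0, 0, 0], [-60, 0, 190], 36]
    - [[0, 0, 0], [-60, 0, 190], 36]
    - [[0, 0, 0], [-60, 0, 190], 36]

```text
t: 30.07
ee_pos: [553.9, -18.0, 250.2]
orientation: [2.323, 2.109, 0.006]
ft_force: [0.5, -0.2, 0.8]
width: 35.9
```

Emit:
carry_out:
  targets:
    - [[0, 0, 0], [0, 0, 0], 50]
    - [[0, 0, 0], [0, 0, 0], 50]

```text
t: 30.23
ee_pos: [553.9, -17.9, 245.2]
orientation: [-2.326, -2.111, 0.001]
ft_force: [-0.0, -0.3, -0.2]
width: 45.7
```

Run:
```python
from h import *
print(monitor.get_obs()["ee_pos"],monitor.get_obs()["ft_force"])
c=snap("wrist","w15");np.savez("w15.npz",*c)
snap("top","t6"); snap("scene","s6",(160,400,170,330),3.3)
```

```text
[553.9 -17.9 245.2] [-0.  -0.3 -0.2]
```

View pics/w15.png

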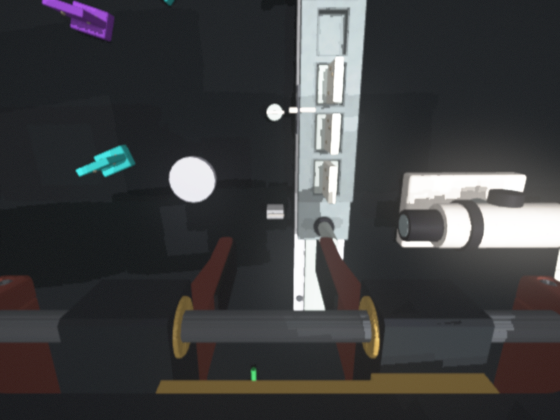

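View pics/s6.png

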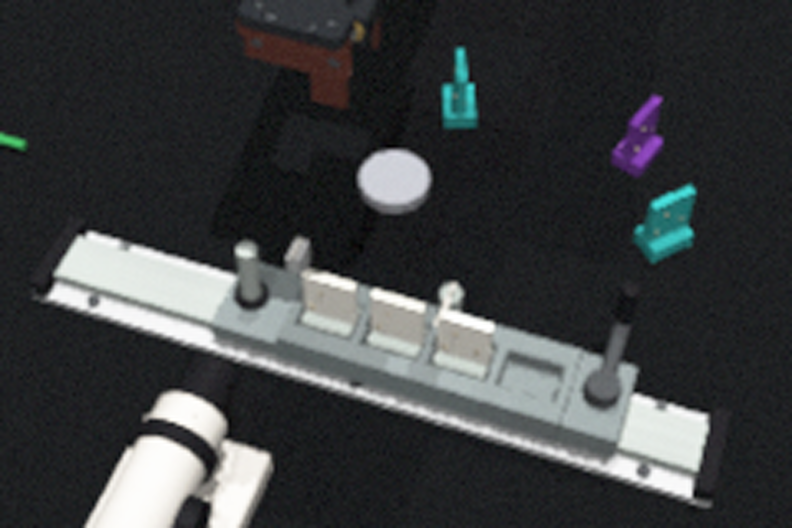

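View pics/t6.png

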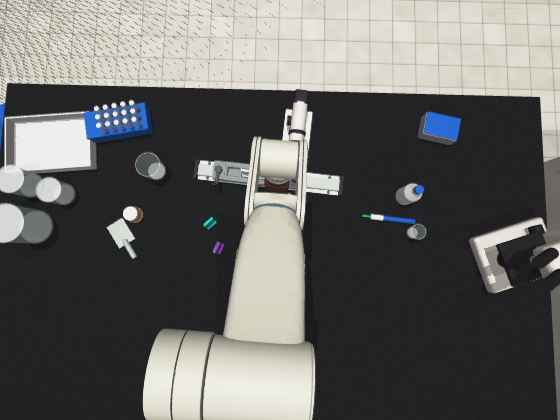

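Run:
```python
import cv2
im=cv2.imread("pics/w15.png")
cv2.imwrite("pics/w15a.png",cv2.resize(im[85:235,250:370],None,fx=4,fy=4,interpolation=cv2.INTER_CUBIC))
```

```text
(no output)
```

View pics/w15a.png

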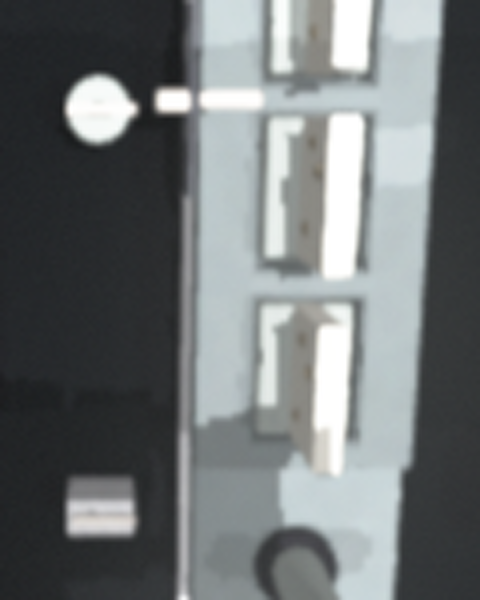

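Emit:
carry_out:
  targets:
    - [[0, 0, 0], [20, 213, -105], 50]
    - [[0, 0, 0], [20, 213, -105], 50]
    - [[0, 0, 0], [20, 213, -105], 50]
    - [[0, 0, 0], [20, 213, -105], 50]
    - [[0, 0, 0], [20, 213, -105], 50]
    - [[0, 0, 0], [20, 213, -105], 50]
    - [[0, 0, 0], [20, 213, -105], 50]
    - [[0, 0, 0], [20, 213, -140], 50]
    - [[0, 0, 0], [20, 213, -172], 50]
    - [[0, 0, 0], [20, 213, -172], 50]

```text
t: 31.22
ee_pos: [569.7, 193.5, 68.1]
orientation: [-2.323, -2.109, 0.016]
ft_force: [-2.7, -0.7, -0.3]
width: 49.6
```

Emit:
carry_out:
  targets:
    - [[0, 0, 0], [0, 0, 0], 50]
    - [[0, 0, 0], [0, 0, 0], 50]
    - [[0, 0, 0], [0, 0, 0], 5]
    - [[0, 0, 0], [0, 0, 0], 5]
    - [[0, 0, 0], [0, 0, 0], 5]
    - [[0, 0, 0], [0, 0, 0], 5]
    - [[0, 0, 0], [0, 0, 0], 5]
    - [[0, 0, 0], [0, 0, 0], 5]
    - [[0, 0, 0], [0, 0, 0], 5]

```text
t: 31.97
ee_pos: [574.1, 195.2, 74.7]
orientation: [2.326, 2.111, 0.001]
ft_force: [-0.6, 0.7, 2.7]
width: 13.2
```

Run:
```python
from h import *
d=np.load("w15.npz"); c=(d["arr_0"],d["arr_1"],d["arr_2"])
P=lambda u,v,z: ray((u/4+250-.375,v/4+85-.375),c,z)
a=np.radians(-5.45);u=np.array([-np.sin(a),np.cos(a),0])
p=P(172,99.5,40)@u
print((P(172-74,107,28))@u-p,(P(102,515,28))@u-p,P(98,107,28),P(102,515,28),P(172,99.5,40))
```

```text
-1.8412170695571461 -129.1496486301444 [559.7  65.   28. ] [548.3 -61.8  28. ] [581.1  64.8  40. ]
```

Emit:
carry_out:
  targets:
    - [[0, 0, 0], [1.9, 10.3, 0], 5]
    - [[0, 0, 0], [5.6, 20.1, 0], 5]
    - [[0, 0, 0], [10.9, 29.1, 0], 5]
    - [[0, 0, 0], [17.7, 37, 0], 5]
    - [[0, 0, 0], [25.7, 43.7, 0], 5]
    - [[0, 0, 0], [34.8, 48.8, 0], 5]
    - [[0, 0, 0], [44.7, 52.3, 0], 5]
    - [[0, 0, 0], [55, 54, 0], 5]
    - [[0, 0, 0], [60.5, 54.2, 0], 5]
    - [[0, 0, 0], [60.5, 54.2, 0], 5]

```text
t: 32.8
ee_pos: [635.2, 250.3, 74.5]
orientation: [-2.326, -2.112, 0.0]
ft_force: [-0.3, -3.2, 6.8]
width: 13.0
```

Emit:
carry_out:
  targets:
    - [[0, 0, 0], [0, 0, 0], 50]
    - [[0, 0, 0], [0, 0, 0], 50]
    - [[0, 0, 0], [0, 0, 0], 50]
    - [[0, 0, 0], [0, 0, 40], 50]
    - [[0, 0, 0], [0, 0, 80], 50]
    - [[0, 0, 0], [-26, -330, 100], 50]
    - [[0, 0, 0], [-26, -330, 100], 50]
    - [[0, 0, 0], [-26, -330, 100], 50]
    - [[0, 0, 0], [-26, -330, 100], 50]
    - [[0, 0, 0], [-26, -330, 100], 50]

```text
t: 33.63
ee_pos: [617.5, 40.8, 167.1]
orientation: [-2.325, -2.112, -0.0]
ft_force: [-0.3, -0.9, 1.5]
width: 50.2
```

Run:
```python
from h import *
o=monitor.get_obs();print(o["ee_pos"],o["ft_force"])
```

```text
[617.5  40.8 167.1] [-0.3 -0.9  1.5]
```

Emit:
carry_out:
  targets:
    - [[0, 0, 0], [-9.9, -123, -35], 50]
    - [[0, 0, 0], [-9.9, -123, -35], 50]
    - [[0, 0, 0], [-9.9, -123, -35], 50]
    - [[0, 0, 0], [-9.9, -123, -35], 50]
    - [[0, 0, 0], [-9.9, -123, -35], 50]
    - [[0, 0, 0], [-9.9, -123, -35], 50]
    - [[0, 0, 0], [-9.9, -123, -70], 50]
    - [[0, 0, 0], [-9.9, -123, -102], 50]
    - [[0, 0, 0], [-9.9, -123, -102], 50]
    - [[0, 0, 0], [-9.9, -123, -102], 50]

```text
t: 34.47
ee_pos: [607.4, -79.0, 64.2]
orientation: [-2.322, -2.112, 0.003]
ft_force: [0.8, -1.0, 0.3]
width: 50.4
```

Emit:
carry_out:
  targets:
    - [[0, 0, 0], [0, 0, 0], 5]
    - [[0, 0, 0], [0, 0, 0], 5]
    - [[0, 0, 0], [0, 0, 0], 5]
    - [[0, 0, 0], [0, 0, 0], 5]
    - [[0, 0, 0], [0, 0, 0], 5]
    - [[0, 0, 0], [0, 0, 0], 5]
    - [[0, 0, 0], [0, 0, 0], 5]
    - [[0, 0, 0], [0, 0, 0], 5]

```text
t: 35.13
ee_pos: [608.9, -81.2, 65.8]
orientation: [2.326, 2.11, 0.002]
ft_force: [0.6, 1.5, 6.2]
width: 15.5
```

Emit:
carry_out:
  targets:
    - [[0, 0, 0], [-0.8, -8, 0], 5]
    - [[0, 0, 0], [-2.1, -22, 0], 5]
    - [[0, 0, 0], [-3.6, -38, 0], 5]
    - [[0, 0, 0], [-5.2, -54, 0], 5]
    - [[0, 0, 0], [-6.7, -70, 0], 5]
    - [[0, 0, 0], [-8.2, -86, 0], 5]
    - [[0, 0, 0], [-9.7, -102, 0], 5]
    - [[0, 0, 0], [-11, -115, 0], 5]
    - [[0, 0, 0], [-11.9, -124, 0], 5]
    - [[0, 0, 0], [-12.2, -127.5, 0], 5]

```text
t: 35.97
ee_pos: [597.1, -209.2, 65.8]
orientation: [2.327, 2.109, 0.003]
ft_force: [4.2, 6.5, 5.8]
width: 15.6
```

Emit:
carry_out:
  targets:
    - [[0, 0, 0], [0, 0, 0], 5]
    - [[0, 0, 0], [0, 0, 0], 5]
    - [[0, 0, 0], [0, 0, 0], 50]
    - [[0, 0, 0], [0, 0, 0], 50]
    - [[0, 0, 0], [0, 0, 0], 50]
    - [[0, 0, 0], [0, 0, 40], 50]
    - [[0, 0, 0], [0, 0, 80], 50]
    - [[0, 0, 0], [-55, 90, 160], 50]
    - [[0, 0, 0], [-55, 90, 160], 50]
    - [[0, 0, 0], [-55, 90, 160], 50]

```text
t: 36.8
ee_pos: [542.6, -122.6, 221.0]
orientation: [-2.326, -2.11, 0.001]
ft_force: [0.3, 0.2, -0.4]
width: 49.8
```

Emit:
carry_out:
  targets:
    - [[0, 0, 0], [-5, 10, 10], 50]
    - [[0, 0, 0], [-5, 10, 10], 50]
    - [[0, 0, 0], [-5, 10, 10], 50]
    - [[0, 0, 0], [-5, 10, 10], 50]

```text
t: 37.13
ee_pos: [539.1, -114.0, 229.4]
orientation: [-2.326, -2.111, 0.001]
ft_force: [0.3, -0.5, -0.7]
width: 50.0
```

Run:
```python
from h import *
print(monitor.get_obs()["ee_pos"],monitor.get_obs()["ft_force"])
c=snap("wrist","w16");np.savez("w16.npz",*c)
snap("scene","s7",(160,400,170,330),3.3)
```

```text
[ 539.1 -114.   229.4] [ 0.3 -0.5 -0.7]
```

View pics/w16.png

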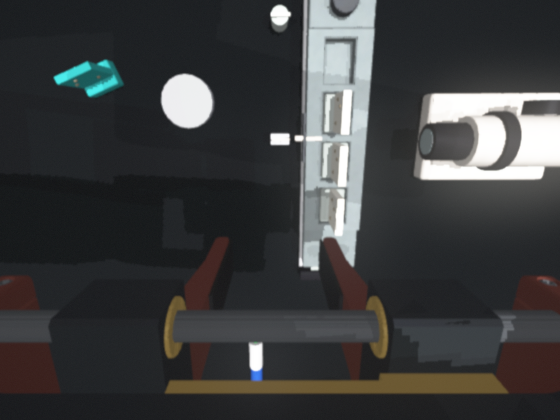

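View pics/s7.png

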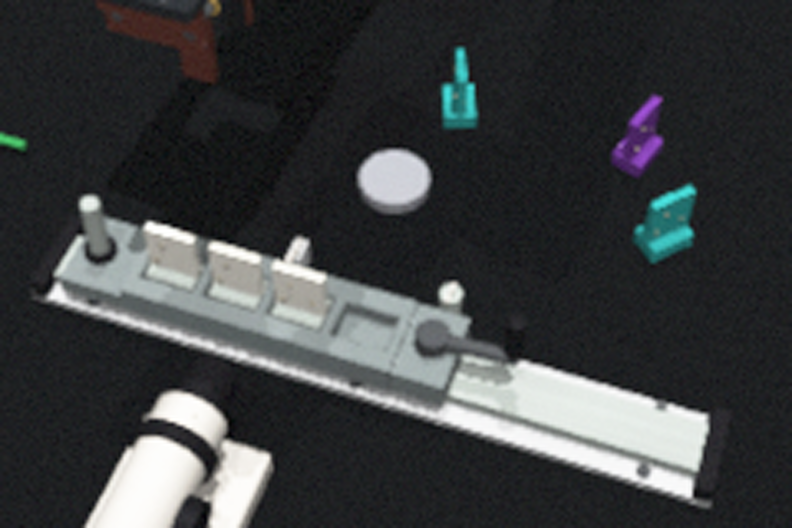

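Run:
```python
import cv2
im=cv2.imread("pics/w16.png")
cv2.imwrite("pics/w16a.png",cv2.resize(im[120:160,260:335],None,fx=10,fy=10,interpolation=cv2.INTER_CUBIC))
```

```text
(no output)
```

View pics/w16a.png

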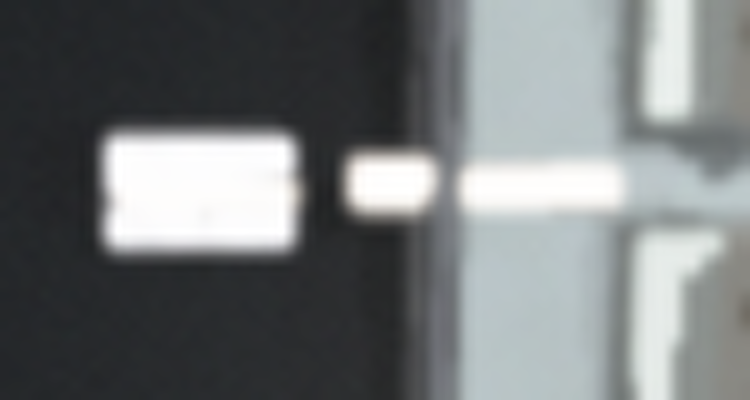

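Run:
```python
from h import *
d=np.load("w16.npz"); c=(d["arr_0"],d["arr_1"],d["arr_2"])
P=lambda u,v,z: ray((u/10+260-.45,v/10+120-.45),c,z)
a=np.radians(-5.45);u=np.array([-np.sin(a),np.cos(a),0])
p=P(392,183.5,40)@u
for v in (188,192,196): print(P(200,v,28)@u-p)
print(P(540,186,47)@u-p)
# rim of stud top
print([P(200,v,28)@u-p for v in (127,255)])
```

```text
-1.2767421811359458
-1.7335439948558484
-2.190678298746475
0.1663403669432455
[np.float64(5.648544886284119), np.float64(-8.972266790619202)]
```

Emit:
carry_out:
  targets:
    - [[0, 0, 0], [84, 236, -88], 50]
    - [[0, 0, 0], [84, 236, -88], 50]
    - [[0, 0, 0], [84, 236, -88], 50]
    - [[0, 0, 0], [84, 236, -88], 50]
    - [[0, 0, 0], [84, 236, -88], 50]
    - [[0, 0, 0], [84, 236, -88], 50]
    - [[0, 0, 0], [84, 236, -88], 50]
    - [[0, 0, 0], [84, 236, -88], 50]
    - [[0, 0, 0], [84, 236, -125], 50]
    - [[0, 0, 0], [84, 236, -155], 50]

```text
t: 38.07
ee_pos: [624.0, 121.3, 75.1]
orientation: [2.325, 2.11, 0.002]
ft_force: [-0.1, 0.5, -0.2]
width: 50.1
```

Emit:
carry_out:
  targets:
    - [[0, 0, 0], [0, 0, 0], 50]
    - [[0, 0, 0], [0, 0, 0], 50]
    - [[0, 0, 0], [0, 0, 0], 50]

```text
t: 38.32
ee_pos: [623.8, 121.3, 76.7]
orientation: [2.327, 2.109, 0.001]
ft_force: [0.5, 0.1, -0.6]
width: 50.0
```

Run:
```python
from h import *
print(monitor.get_obs()["ee_pos"],monitor.get_obs()["ft_force"])
c=snap("wrist","w17")
```

```text
[623.8 121.3  76.7] [ 0.5  0.1 -0.6]
```

View pics/w17.png

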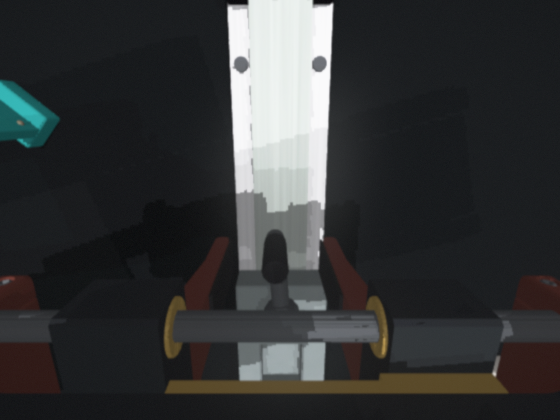

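Emit:
carry_out:
  targets:
    - [[0, 0, 0], [0, 0.5, -2], 5]
    - [[0, 0, 0], [0, 1, -2], 5]
    - [[0, 0, 0], [0, 1, -2], 5]
    - [[0, 0, 0], [0, 1, -2], 5]
    - [[0, 0, 0], [0, 1, -2], 5]
    - [[0, 0, 0], [0, 1, -2], 5]
    - [[0, 0, 0], [0, 1, -2], 5]
    - [[0, 0, 0], [0, 1, -2], 5]

```text
t: 39.03
ee_pos: [623.2, 123.6, 73.7]
orientation: [2.326, 2.111, 0.001]
ft_force: [-0.2, 0.5, 1.5]
width: 13.6
```

Emit:
carry_out:
  targets:
    - [[0, 0, 0], [-6.2, -0.2, 0], 5]
    - [[0, 0, 0], [-16.5, -1.9, 0], 5]
    - [[0, 0, 0], [-26.4, -5.4, 0], 5]
    - [[0, 0, 0], [-35.5, -10.5, 0], 5]
    - [[0, 0, 0], [-43.5, -17.2, 0], 5]
    - [[0, 0, 0], [-50.3, -25.1, 0], 5]
    - [[0, 0, 0], [-55.6, -34.1, 0], 5]
    - [[0, 0, 0], [-59.3, -43.9, 0], 5]
    - [[0, 0, 0], [-61.2, -54, 0], 5]
    - [[0, 0, 0], [-61.2, -54, 0], 5]

```text
t: 39.87
ee_pos: [562.2, 68.2, 73.8]
orientation: [2.326, 2.109, 0.004]
ft_force: [8.0, -1.6, -3.1]
width: 13.3
```

Emit:
carry_out:
  targets:
    - [[0, 0, 0], [0, 0, 0], 5]
    - [[0, 0, 0], [0, 0, 0], 5]
    - [[0, 0, 0], [0, 0, 0], 50]
    - [[0, 0, 0], [0, 0, 0], 50]
    - [[0, 0, 0], [0, 0, 0], 50]
    - [[0, 0, 0], [0, 0, 40], 50]
    - [[0, 0, 0], [0, 0, 80], 50]
    - [[0, 0, 0], [-40, -130, 150], 50]
    - [[0, 0, 0], [-40, -130, 150], 50]
    - [[0, 0, 0], [-40, -130, 150], 50]

```text
t: 40.7
ee_pos: [527.6, -37.2, 211.6]
orientation: [-2.324, -2.113, 0.001]
ft_force: [-0.0, -0.6, 0.5]
width: 50.1
```

Emit:
carry_out:
  targets:
    - [[0, 0, 0], [-10, -60, 20], 50]
    - [[0, 0, 0], [-10, -60, 20], 50]
    - [[0, 0, 0], [-10, -60, 20], 50]
    - [[0, 0, 0], [-10, -60, 20], 50]
    - [[0, 0, 0], [-10, -60, 20], 50]

```text
t: 41.12
ee_pos: [518.4, -96.0, 230.0]
orientation: [-2.325, -2.11, 0.001]
ft_force: [0.0, 0.1, -0.5]
width: 50.1
```

Run:
```python
from h import *
print(monitor.get_obs()["ee_pos"],monitor.get_obs()["ft_force"])
c=snap("wrist","w18");np.savez("w18.npz",*c)
im=cv2.imread("pics/w18.png")
cv2.imwrite("pics/w18a.png",cv2.resize(im[0:190,250:400],None,fx=4,fy=3.1,interpolation=cv2.INTER_CUBIC))
snap("scene","s8");
```

```text
[518.4 -96.  230. ] [ 0.   0.1 -0.5]
```

View pics/w18.png

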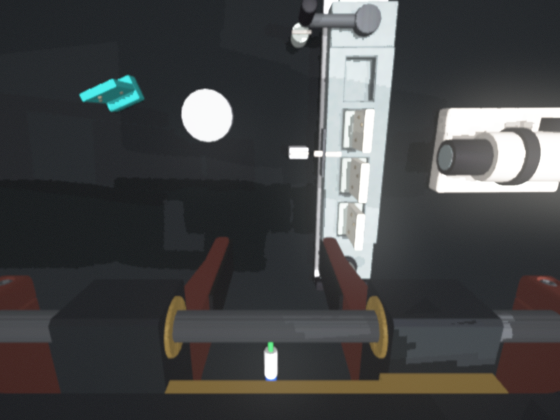

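View pics/s8.png

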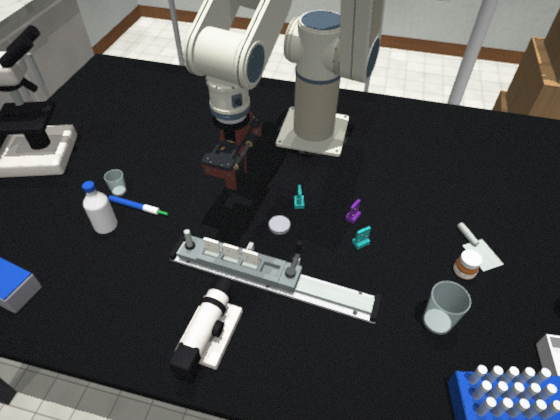

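Run:
```python
import cv2
im=cv2.imread("pics/w18.png")
a=cv2.resize(im[135:170,280:355],None,fx=10,fy=10,interpolation=cv2.INTER_CUBIC)
b=cv2.resize(im[0:60,290:410],None,fx=6.25,fy=6.25,interpolation=cv2.INTER_CUBIC)
import numpy as np; b=b[:,:750]; cv2.imwrite("pics/w18b.png",np.vstack([a[:220],b]) if 0 else a); cv2.imwrite("pics/w18c.png",b)
```

```text
(no output)
```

View pics/w18b.png

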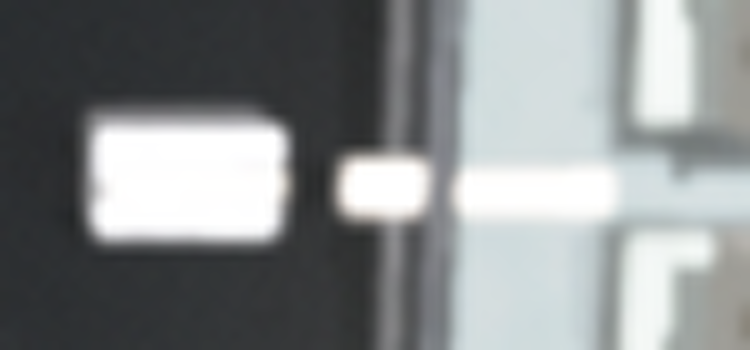

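View pics/w18c.png

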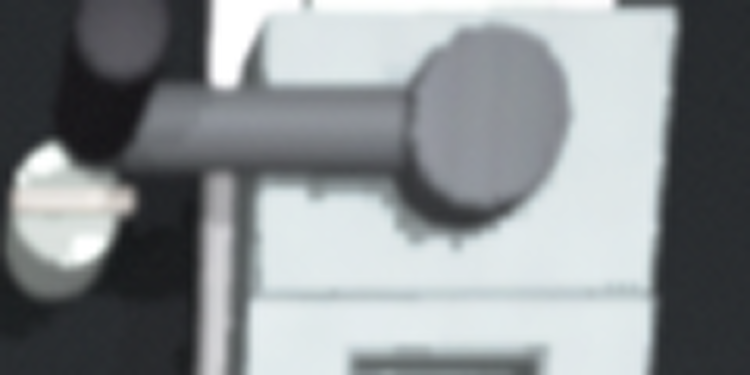

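Run:
```python
from h import *
d=np.load("w18.npz"); c=(d["arr_0"],d["arr_1"],d["arr_2"])
P=lambda u,v,z: ray((u/10+280-.45,v/10+135-.45),c,z)
Q=lambda u,v,z: ray((u/6.25+290-.42,v/6.25-.42),c,z)
a=np.radians(-5.45);u=np.array([-np.sin(a),np.cos(a),0]);x=np.array([np.cos(a),np.sin(a),0])
p=P(382,188,40)@u
print([P(188,v,28)@u-p for v in (180,183,186)],P(540,190,47)@u-p)
v=Q(122,33,101)-Q(490,118,63); print(Q(122,33,101),Q(490,118,63),"lever angle",np.arctan2(v@u,-v@x), np.hypot(v@u,v@x))
vision.get_image("top")
for n in ("beaker","beaker_small","wash_bottle","sample_jar"):
    c=cam("top"); r=place_of(n,"top"); print(n,w(r[0]["point"],c)) if r else print(n,None)
```

```text
[np.float64(-0.4007439411810374), np.float64(-0.7529490562593164), np.float64(-1.1053483934992236)] 0.5468952186117111
[561.8  67.4 101. ] [621.6  61.7  63. ] lever angle -0.001301862898916121 60.007823914809975
beaker [635.3 421.3   0.9]
beaker_small [ 432.3 -504.3    0.8]
wash_bottle [ 564.2 -478.8   -0.5]
sample_jar [474.1 488.5  -3.6]
```

Run:
```python
from h import *
order.close_job()
```

```text
the job is handed in; nothing more can be done
```

The job is done and handed in at about 41 s of the 210 s allowed. I unlocked the clamp, slid the carriage to the loading flag and locked it there. The bench held three white plates, and I stood them in slots 3, 2 and 1. I then unlocked the clamp, slid the carriage to the scope's index and locked it again. I left the purple and turquoise look-alikes alone.

**Last checks:**
- **Plates:** all three stand upright in their slots, and the gripper height at release put their undersides about 31 mm above the bench, which is the slot floor. I saw none knocked out of place.
- **Pointer:** it is about 0.8 mm off the index with the clamp locked. At the loading flag it was about 2 mm off. Both are within the 5 mm allowed.
- **Clamp lever:** it reads about 0 rad, so it is locked.
- **Bystanders:** the beakers, wash bottle and jar were found again within about 5 mm of where they started, which is about how closely the camera can place them. All still stand.
- **Disagreements:** before the final lock the pointer read about 1.6 mm off the index, against 0.8 mm after. The flag-to-index distance came out between 125 and 131 mm depending on the view. I checked the final position directly at the index.

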